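# Lock the light pad's battery screw

### The job

Take the blue flat-blade screwdriver out of the wooden rack, press its blade into the slot of the brass screw on the light pad's battery box and, keeping it pushed in against the spring but never forcing it past its stops, turn the screw a quarter turn clockwise until it is fully locked. Then stand the screwdriver back in the hole it came from, let go of it, and leave everything else where it is.

Things in the scene. Friction and masses are not known exactly. Their poses are not given: they have to be found in the camera images.
- driver_grip (a point): Centre of the square handle (blue, 26 x 26 mm, 80 mm long) of the flat-blade screwdriver, about 120 g, standing upright, blade down, in a hole of the rack. z up along the tool, x along the blade's width; the handle's flats face x and y. Below it: handle to 40 mm, black collar (38 mm diameter) to 46 mm, shaft (8 mm diameter) and blade to the tip at 108 mm.
- driver_tip (a point): Middle of the tip of the blue screwdriver's blade, 108 mm below its handle centre. The blade is 12 mm wide along x, 3 mm thick along y, and symmetrical, so a half turn makes no difference. It hangs inside the rack at the start.
- rack (a point): Centre of the top face of the fixed wooden rack, 65 mm (x) by 160 mm (y), 70 mm high. z up. Two square holes 18 mm wide go right through it at y = +45 and -45 mm. A driver hangs in each with its collar on the top face, handle centre 46 mm above that face. The blue one may be in either hole, turned by up to 0.5 rad.
- lock (a point): Point on the upright axis of the brass screw, level with the top of the grey battery box. z up; x lies along the slot of the unlocked screw (it does not turn with the screw). The round head, 26 mm across, stands in a well 36 mm wide. The top of the head at rest is 2 to 12 mm above this point; that differs from pad to pad and is not measured: feel for it.
- screw (a joint): Turn of the brass screw: 0 = unlocked, grows clockwise seen from above to the stop at 1.57 rad = locked; its notch catches from about 1.53, or it is not locked. Slot: 14.5 mm long, 4.5 mm wide, 4 mm deep, closed ends. The screw turns only while pushed in, against about 0.1 N m, and springs up when let go.
- pad: Fixed black light pad, 200 mm (x) by 260 mm (y), 10 mm thick, white panel; origin under its centre. Battery box on its near (-x) edge: 66 x 200 mm, 40 mm high, screw at x = -70 mm. The screw's spring gives from 6 N; the screw must go in 4 mm (11 N) to turn and meets a hard stop at 5 mm (12 N). Over 40 N between driver and pad, push and turning load together, damages it.
- cross_grip (a point): Centre of the handle of the other driver (orange handle, round shaft, otherwise the same size) in the rack's other hole, 90 mm from the blue one. Its top is 156 mm above the table: carry the blue driver's tip over it. To be left there.
- glue_mid (a point): Middle of a white glue bottle, 56 mm diameter, 150 mm high, standing loose. To be left alone.
- mug_mid (a point): Middle of a blue mug, 80 mm diameter, 90 mm high, standing loose. To be left alone.
- jar_mid (a point): Middle of an amber jar, 72 mm diameter, 80 mm high, standing loose. To be left alone.
- tape_mid (a point): Middle of a yellow tape ring, 90 mm diameter, 20 mm high, lying loose. To be left alone.
Mind the look-alikes: they are no part of the job. What is shaped like the part that bears driver_grip but pink is not meant.

How it is judged:
By the outcome, as a careful person would: the job done as asked, in the order asked, and still so for the second after the job is handed in, with the robot touching nothing.
It also fails if it takes over 72 s, if anything falls off the work surface, if the arm or the gripper's body presses on something with over 40 N, if the wrist force passes 120 N, or if a joint passes its speed limit or range.

### The arm

A 6-joint arm with a two-finger parallel gripper is mounted at the origin on the work surface. World frame = base frame: x ahead of the robot, y to its left, z up, the work surface at z = 0. Lengths are in m, angles in degrees, forces in N, time in s.
With the tool pointing down it reaches from about 0.3 to 0.875 m from the base axis. Payload 6.4 kg.
Tool frame: the origin (TCP) lies at the very end of the fingers, on their centre line; the grasp point (between the pads) lies 19 mm behind it; z points along the fingers, y is the direction in which the jaws open and shut (so a half turn about z gives the same grasp; the last joint's range is limited). The gripper opens to 85 mm and grips with 20 to 120 N. Pads are 22 mm wide; open, the fingers measure 114 mm over their backs; the gripper's body (76 mm by 85 mm) begins 54 mm behind the grasp point. The pads swing forward as they close: fully open they stand 13 mm farther back than shut.
Start: joints at [-88.94, 10.359, 92.074, -0, 77.567, -11.82], TCP at [0.128, -0.561, 0.231] pointing down, gripper open.
Joint ranges: [-171.53, 171.53], [-51.25, 118.39], [17.06, 147.69], [-65.23, 245.23], [0, 150.52], [-178.68, 178.68]. Speed limits (degrees/s): [147.25, 147.25, 172.46, 180, 180, 180].

### API

Orientations are given as [roll, pitch, yaw] about the fixed x, y, z axes, in that order (R = Rz(yaw) Ry(pitch) Rx(roll)).
In Python, from cell import * gives the robot as it stands.
- The arm moves only by the tool apply_moves, never from a script. Its argument "plan" is a list of rows, each a list of 5 numbers: the opening, from 0 (shut) to 1 (fully open), then the shift along the tool's x, y, z in mm, then the turn about the tool's z in rad. In form: [[grip, x, y, z, roll], ...]. A call has 1 to 10 rows; each row shifts and turns the commanded pose from where the row before left it, along the tool's axes as they then stand; what a row does not reach is not made up. A row lasts 1/12 s, in which the tool goes at most 41.7 mm and 7.16 degrees, less where a joint would pass 70% of its speed; a pose out of reach is approached as far as the arm can. A call with a gripper value outside its range is refused whole. The fingers move at their own pace and stop on an object; "squeeze" is the grip in N (left out, the last holds). Time passes only in rows, so rows that do not move let the fingers close. It gives the time, the measured TCP pose, the force and the opening at its end, in the units of the state.
- get_obs(): the state, without advancing time (a new reading comes with each control period).
- grab_frame(name): name is "scene" or "top" or "wrist"; returns the picture (420x560x3 uint8, red, green, blue); there is no depth.
- get_calibration(name): a dict with "fx", "fy", "cx", "cy" (pixels), "extrinsics" (4x4, takes a point from world to camera coordinates); the wrist camera has in their place "T_tool_cam" (4x4, takes a point from camera to tool coordinates, whose origin is the TCP and whose axes are the flange's). Camera axes: x right, y down, z forward; pixel columns grow to the right and rows downward; lengths in m; the calibration is good to about 2 mm. The wrist camera is an equidistant fisheye: a pixel r from the principal point sees the ray r / f radians off the axis. A picture is of the moment at which its call begins: read the wrist's pose just before it. get_calibration takes no time and is no camera call.
- close_job(): hands the job in, once; it reports no verdict.
Trained networks look in the newest picture that a camera, given by its name, has taken for a name from the list of things; names that differ only in an ending like _2 or _b are one class to them, and where a whole thing is asked for, a point or a joint stands for the part that bears it (a point fixed in the world has none). Each returns a list of dicts, best first, with "conf" (0 to 1); they miss things now and then, are a little off and sometimes report something else, mostly with a low value. They report only what shows in the picture. A call takes as long as a camera call. They do not tell look-alikes from the thing itself.
- trace(camera, label): "mask" (420x560 bool, what is visible of it) and "pixel" ([column, row] in pixels, amid what is visible of it).
The state is a dict: "time_s": time; "joint_pos": joint angles; "qvel": joint speeds; "effort": joint torques, N m; "tcp_pos": TCP position; "orientation": TCP orientation; "wrist_force": force on the tool from outside, world axes, zero at the start; "torque": the same for the moment, N m; "opening": opening from 0.0 (shut) to 1.0 (fully open).
Only numpy, scipy, OpenCV 4.12 (cv2) and the standard library are available. Lean on these libraries where they do the work, as an engineer would, in place of code of your own. Each camera call takes 0.05 s, during which the arm holds its last target.

## Working session

There is one attempt and no reset: what is moved stays moved. The work goes in short steps, Python scripts to look and compute and a tool call to move; the robot and the scene stay as the last step left them, time stands still between calls to the robot, and variables do not carry over. Pictures are saved under pics/ and viewed, and the job is handed in when it is done.

Besides the shell and the picture viewer there is one more tool, called in YAML: its name, and indented under it one key for each argument. apply_moves: Moves the arm, as the interface text tells. Its arguments: {"type":"object","properties":{"plan":{"type":"array","items":{"type":"array","items":{"type":"number"}}},"squeeze":{"type":"number"}},"required":["plan"]}

```bash
ls; mkdir -p pics
python3 - <<'E'
from cell import *
import cv2
print(get_obs())
for n in ["scene","top","wrist"]:
    im=grab_frame(n); cv2.imwrite(f"pics/{n}0.png",im[:,:,::-1]); print(n,get_calibration(n))
E
```

```text
pics
{'time_s': 0.0, 'joint_pos': array([-8.89408213e+01,  1.04011237e+01,  9.21330660e+01,  1.08096729e-03,
        7.75656193e+01, -1.18198472e+01]), 'qvel': array([-0.04554817, -0.01113341, -0.03668668,  0.01279271,  0.0706579 ,
        0.01108553]), 'effort': array([-1.18215066e-03, -4.44865394e+01, -3.51340055e+01, -1.90440837e-04,
        9.07080132e-03,  2.06672115e-05]), 'tcp_pos': array([ 0.12817879, -0.55996506,  0.2303798 ]), 'orientation': array([-1.79902523e+02, -2.14772053e-02,  1.28787740e+01]), 'wrist_force': array([-0.29092687, -0.72986793, -0.09123987]), 'torque': array([-0.01250408, -0.01332063,  0.00109162]), 'opening': 0.9990733567708947}
scene {'fx': 476.4132624058059, 'fy': 476.4132624058059, 'cx': 273.8596285372118, 'cy': 210.21313275041487, 'extrinsics': array([[-0.45395138,  0.89099967,  0.00690834,  0.1877613 ],
       [ 0.6397355 ,  0.33131313, -0.69352007, -0.3111704 ],
       [-0.62021498, -0.31040489, -0.72040418,  1.70915507],
       [ 0.        ,  0.        ,  0.        ,  1.        ]])}
top {'fx': 379.92210506662593, 'fy': 379.92210506662593, 'cx': 279.8720350543127, 'cy': 213.47161439110107, 'extrinsics': array([[ 0.05160116, -0.99866333,  0.00297914,  0.03756902],
       [-0.97503216, -0.05102485, -0.21612209,  0.57515473],
       [ 0.21598522,  0.0082474 , -0.9763618 ,  0.997793  ],
       [ 0.        ,  0.        ,  0.        ,  1.        ]])}
wrist {'fx': 325.19226210127806, 'fy': 325.19226210127806, 'cx': 272.6208571269354, 'cy': 207.27887048179144, 'T_tool_cam': array([[ 5.93138912e-04, -9.64559729e-01, -2.63863938e-01,
         6.60693556e-02],
       [ 9.99999816e-01,  6.05900700e-04,  3.30146964e-05,
         1.80235025e-04],
       [ 1.28030698e-04, -2.63863909e-01,  9.64559911e-01,
        -1.43085705e-01],
       [ 0.00000000e+00,  0.00000000e+00,  0.00000000e+00,
         1.00000000e+00]])}
```

View pics/scene0.png

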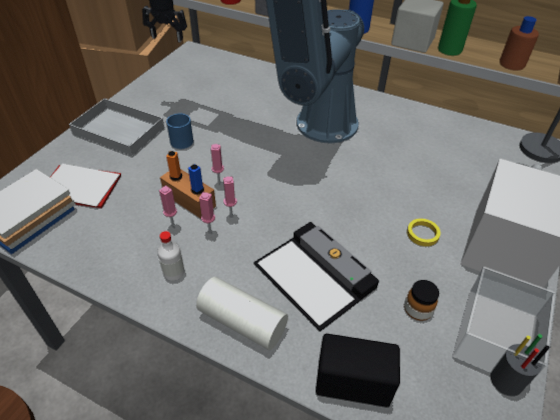

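View pics/top0.png

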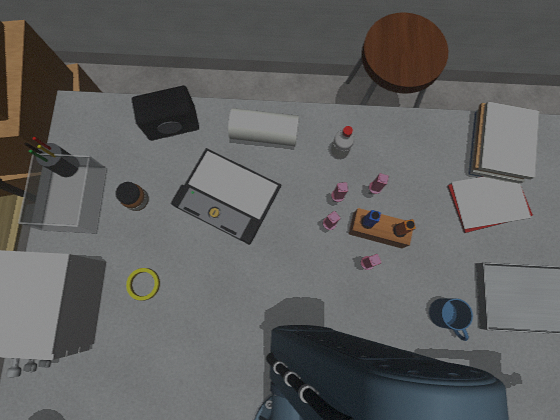

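View pics/wrist0.png

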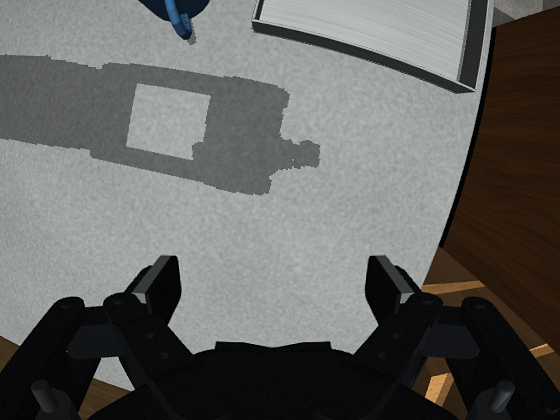

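The scene view has the blue handle at (196,178) and the orange one at (174,165), both in the rack. Four pink look-alikes stand round the rack, and the brass screw is at (335,254). In the top view the blue handle is at (372,217), orange at (406,228) and the screw at (214,212). Next: run the detectors and triangulate.

```bash
cat > h.py <<'E'
from cell import *
import cv2, numpy as np
from scipy.optimize import least_squares
from scipy.spatial.transform import Rotation as Rn
C={n:get_calibration(n) for n in ["scene","top","wrist"]}
def proj(n,p,T=None):
    p=np.atleast_2d(p); c=C[n]
    if n=="wrist":
        M=np.linalg.inv(T@c["T_tool_cam"])
    else: M=c["extrinsics"]
    q=p@M[:3,:3].T+M[:3,3]
    if n=="wrist":
        r=np.linalg.norm(q[:,:2],axis=1); th=np.arctan2(r,q[:,2])
        s=th/np.maximum(r,1e-9)
        return np.c_[c["cx"]+c["fx"]*q[:,0]*s, c["cy"]+c["fy"]*q[:,1]*s]
    return np.c_[c["cx"]+c["fx"]*q[:,0]/q[:,2], c["cy"]+c["fy"]*q[:,1]/q[:,2]]
def toolT(o=None):
    o=o or get_obs(); T=np.eye(4)
    T[:3,:3]=Rn.from_euler("xyz",o["orientation"],degrees=True).as_matrix(); T[:3,3]=o["tcp_pos"]; return T
def tri(obs,x0=(0.5,0,0.1)):
    # obs list of (cam,pixel,T)
    f=lambda x: np.concatenate([(proj(n,x,T)[0]-np.array(p)) for n,p,T in obs])
    r=least_squares(f,x0); return r.x, np.abs(r.fun).max()
def onplane(n,px,z,T=None):
    f=lambda x: proj(n,[x[0],x[1],z],T)[0]-np.array(px)
    r=least_squares(f,[0.5,0.]); return r.x
E
python3 - <<'E'
from h import *
for n in ["scene","top"]:
    im=grab_frame(n)
    for l in ["driver_grip","rack","lock","screw","cross_grip","pad","glue_mid","mug_mid","jar_mid","tape_mid"]:
        try:
            print(n,l,[(np.round(d["pixel"]).tolist(),round(d["conf"],2),int(d["mask"].sum())) for d in trace(n,l)])
        except Exception as e: print(n,l,e)
print(tri([("scene",(196,178),None),("top",(372,217),None)]))
print(tri([("scene",(174,165),None),("top",(406,228),None)]))
print(tri([("scene",(335,254),None),("top",(214,212),None)]))
print(get_obs()["time_s"])
E
```

```text
scene driver_grip [([196.0, 176.0], 0.88, 350), ([171.0, 203.0], 0.83, 383), ([226.0, 193.0], 0.8, 364), ([216.0, 160.0], 0.72, 290), ([206.0, 207.0], 0.58, 445)]
scene rack [([188.0, 193.0], 0.9, 1079)]
scene lock [([318.0, 277.0], 0.94, 7174)]
scene screw [([331.0, 255.0], 0.49, 61)]
scene cross_grip [([173.0, 166.0], 0.58, 354)]
scene pad [([317.0, 275.0], 0.78, 7219), ([170.0, 259.0], 0.72, 942), ([421.0, 299.0], 0.39, 1101)]
scene glue_mid [([171.0, 261.0], 0.71, 931)]
scene mug_mid [([180.0, 132.0], 0.92, 777)]
scene jar_mid [([420.0, 301.0], 0.66, 1088)]
scene tape_mid [([422.0, 239.0], 0.57, 461)]
top driver_grip [([338.0, 195.0], 0.67, 219), ([333.0, 223.0], 0.61, 197), ([367.0, 262.0], 0.61, 228), ([370.0, 216.0], 0.5, 243), ([379.0, 182.0], 0.48, 257)]
top rack [([379.0, 232.0], 0.69, 1271)]
top lock [([224.0, 194.0], 0.72, 5803)]
top screw [([211.0, 214.0], 0.66, 50)]
top cross_grip [([402.0, 225.0], 0.72, 253)]
top pad [([226.0, 195.0], 0.59, 5637)]
top glue_mid [([342.0, 145.0], 0.88, 503)]
top mug_mid [([452.0, 315.0], 0.63, 1280), ([225.0, 196.0], 0.54, 5895)]
top jar_mid [([131.0, 198.0], 0.95, 689), ([225.0, 195.0], 0.58, 5957), ([382.0, 227.0], 0.16, 1328)]
top tape_mid []
(array([ 0.56190214, -0.17336329,  0.1178382 ]), np.float64(1.3173521653701528))
(array([ 0.53846989, -0.26504561,  0.11138037]), np.float64(1.172221598123258))
(array([0.57189892, 0.25809899, 0.03680878]), np.float64(0.702142900243814))
1.25
```

Run:
```python
from h import *
for a,b in [((171,203),(338,195)),((171,203),(379,182)),((206,207),(338,195)),((206,207),(333,223)),((226,193),(333,223)),((216,160),(367,262)),((171,261),(342,145)),((180,132),(452,315))]:
    print(a,b,tri([("scene",a,None),("top",b,None)]))
im=cv2.imread("pics/scene0.png")[130:230,140:260]
a=cv2.resize(im,None,fx=4,fy=4,interpolation=cv2.INTER_CUBIC)
im=cv2.imread("pics/top0.png")[160:280,310:430]
b=cv2.resize(im,(400,400),interpolation=cv2.INTER_CUBIC)
c=np.zeros((400,790,3),np.uint8);c[:,:480]=a[:400];c[:,490:790]=b[:, :300]
cv2.imwrite("pics/crop1.png",c)
```

```text
(171, 203) (338, 195) (array([ 0.6493041 , -0.13638444,  0.0950123 ]), np.float64(18.075240278629053))
(171, 203) (379, 182) (array([ 0.66275665, -0.19293145,  0.10150107]), np.float64(2.5547768342407835))
(206, 207) (338, 195) (array([ 0.6267076 , -0.09248672,  0.09644363]), np.float64(1.4164024940454283))
(206, 207) (333, 223) (array([ 0.57095259, -0.10969461,  0.0310018 ]), np.float64(8.969417399958502))
(226, 193) (333, 223) (array([ 0.54872988, -0.07964124,  0.08818762]), np.float64(0.6893389703002981))
(216, 160) (367, 262) (array([ 0.44794727, -0.17146432,  0.09631536]), np.float64(1.4057497696334451))
(171, 261) (342, 145) (array([ 0.79211954, -0.10375855,  0.04581066]), np.float64(0.5042257150600449))
(180, 132) (452, 315) (array([ 0.32006279, -0.40996004,  0.03471761]), np.float64(1.4194875356172076))
```

View pics/crop1.png

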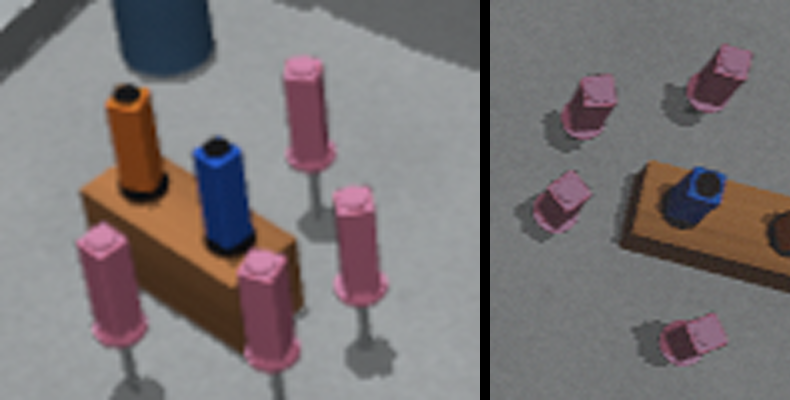

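Candidates for driver_grip in the scene view are blue (196,178) and pink (171,203), (206,207), (226,193), (216,160). Only (196,178) is blue and stands in the rack beside the orange one, and the crop confirms it. Moving to a close view.

apply_moves:
  plan:
    - [1,32,-20,-4,0]
    - [1,32,-20,-4,0]
    - [1,32,-20,-4,0]
    - [1,32,-20,-4,0]
    - [1,32,-20,-4,0]
    - [1,32,-20,-4,0]
    - [1,32,-20,-4,0]

```text
time_s: 1.83
tcp_pos: [0.3163, -0.3727, 0.2597]
orientation: [180.0, -0.0, 12.9]
wrist_force: [0.9, -0.9, 0.6]
opening: 1.001
```

apply_moves:
  plan:
    - [1,32,-20,-3,0]
    - [1,32,-20,-3,0]
    - [1,32,-20,-3,0]
    - [1,32,-20,-3,0]
    - [1,32,-20,-3,0]
    - [1,32,-20,-3,0]
    - [1,32,-20,-3,0]
    - [0.6,0,0,0,0]
    - [0.6,0,0,0,0]
    - [0.6,0,0,0,0]

```text
time_s: 2.67
tcp_pos: [0.5023, -0.1877, 0.2801]
orientation: [180.0, 0.0, 12.9]
wrist_force: [-0.8, 0.2, 0.5]
opening: 0.611
```

Run:
```python
from h import *
o=get_obs();T=toolT(o); im=grab_frame("wrist"); cv2.imwrite("pics/w1.png",im[:,:,::-1]); np.save("w1.npy",T)
print(o["time_s"],o["tcp_pos"],o["orientation"],o["opening"],o["joint_pos"])
for l in ["driver_grip","cross_grip","rack"]:
    print(l,[(np.round(d["pixel"]).tolist(),round(d["conf"],2)) for d in trace("wrist",l)])
```

```text
2.6667 [ 0.5022972  -0.18766498  0.28007395] [1.79997431e+02 4.02363677e-02 1.29322358e+01] 0.6106589833802224 [-3.31584477e+01  3.18706647e+00  9.43157029e+01 -3.10332296e-02
  8.25232857e+01  4.39133608e+01]
driver_grip [([241.0, 187.0], 0.88), ([182.0, 220.0], 0.83), ([173.0, 138.0], 0.8), ([268.0, 135.0], 0.68), ([298.0, 70.0], 0.61)]
cross_grip [([356.0, 166.0], 0.62)]
rack [([307.0, 138.0], 0.75)]
```

View pics/w1.png

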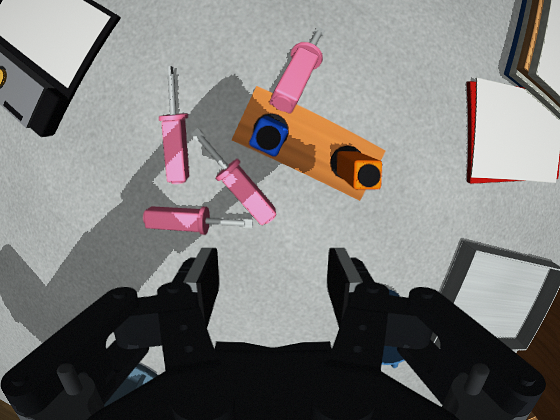

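Run:
```python
from h import *
im=grab_frame("scene")[100:260,100:300]; cv2.imwrite("pics/s1.png",cv2.resize(im[:,:,::-1],None,fx=3.5,fy=3.5))
```

```text
(no output)
```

View pics/s1.png

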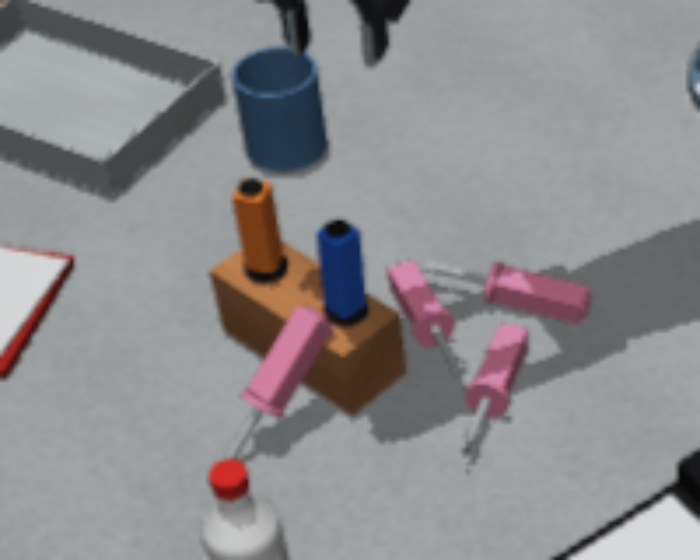

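The pink look-alikes, which had been standing on their tips, have toppled by themselves; one leans on the rack's far edge. Now a closer look at the blue handle.

Run:
```python
from h import *
im=cv2.imread("pics/w1.png")[50:210,190:390]; cv2.imwrite("pics/w1c.png",cv2.resize(im,None,fx=3.75,fy=3.75,interpolation=cv2.INTER_CUBIC))
```

```text
(no output)
```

View pics/w1c.png

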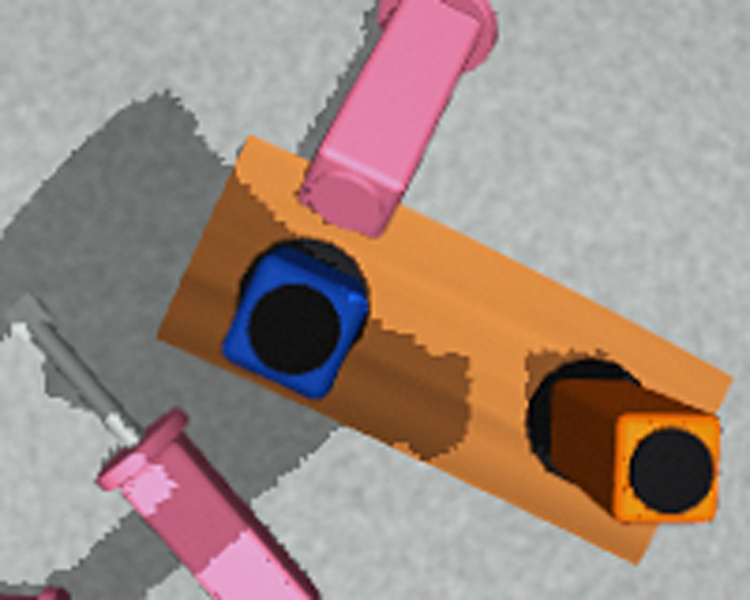

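```bash
cat >> h.py <<'E'
def bluemask(im,lo=(100,120,30),hi=(130,255,255)):
    return cv2.inRange(cv2.cvtColor(np.ascontiguousarray(im),cv2.COLOR_RGB2HSV),lo,hi)>0
def hullmask(px):
    m=np.zeros((420*4,560*4),np.uint8); h=cv2.convexHull((px*4+1.5).astype(np.float32)).astype(np.int32)
    cv2.fillConvexPoly(m,h,1); return m
def boxpts(x,y,z,yaw,h=0.013,lo=-.04,hi=.04):
    c,s=np.cos(yaw),np.sin(yaw)
    return np.array([[x+c*a-s*b,y+s*a+c*b,z+k] for a in(-h,h) for b in(-h,h) for k in(lo,hi)])
def hullof(mask):
    n,l,st,_=cv2.connectedComponentsWithStats(mask.astype(np.uint8)); i=1+np.argmax(st[1:,4])
    ys,xs=np.where(l==i); return np.c_[xs,ys].astype(float)
E
python3 - <<'E'
from h import *
from scipy.optimize import minimize
T=np.load("w1.npy"); im=cv2.imread("pics/w1.png")[:,:,::-1]
cr=np.array([(248,137),(733,378),(638,563),(158,340)])/3.75+[190,50]
P=np.array([onplane("wrist",p,.07,T) for p in cr]); print(P.round(4),P.mean(0)); 
d=P[0]-P[1]; d2=P[3]-P[2]; print(np.linalg.norm(P-np.roll(P,-1,0),axis=1),[np.degrees(np.arctan2(*v[::-1])) for v in(d,d2)])
m=bluemask(im); sub=np.zeros_like(m); sub[100:170,230:300]=m[100:170,230:300]
q=hullof(sub); M=hullmask(q); 
def cost(v):
    H=hullmask(proj("wrist",boxpts(v[0],v[1],.116,v[2]),T)); return 1-(H&M).sum()/(H|M).sum()
best=min((cost((*onplane("wrist",(268,137),.14,T),a)),a) for a in np.radians(np.arange(-45,45,5)))
r=minimize(cost,[*onplane("wrist",(268,137),.14,T),best[1]],method="Nelder-Mead",options=dict(initial_simplex=[[*(onplane("wrist",(268,137),.14,T)+np.array(e[:2])),best[1]+e[2]] for e in [(0,0,0),(.006,0,0),(0,.006,0),(0,0,.2)]],xatol=1e-5,fatol=1e-5))
print(r.x,np.degrees(r.x[2]),r.fun,best)
E
```

```text
[[ 0.5987 -0.1476]
 [ 0.5655 -0.3041]
 [ 0.5032 -0.2906]
 [ 0.5357 -0.1351]] [ 0.55078034 -0.21934499]
[0.16000191 0.06368346 0.1589257  0.06432726] [np.float64(78.00014524535939), np.float64(78.23024517567227)]
[ 0.55369226 -0.1725159  -0.19878285] -11.389418182569068 0.08687079563906286 (np.float64(0.1679801598236429), np.float64(-0.17453292519943295))
```

Run:
```python
from h import *
T=np.load("w1.npy"); im=cv2.imread("pics/w1.png")
m=bluemask(im[:,:,::-1])
c=im[50:210,190:390].copy(); mm=m[50:210,190:390]
big=cv2.resize(c,None,fx=3.75,fy=3.75,interpolation=cv2.INTER_NEAREST)
cont,_=cv2.findContours(cv2.resize(mm.astype(np.uint8),None,fx=3.75,fy=3.75,interpolation=cv2.INTER_NEAREST),0,1)
cv2.drawContours(big,cont,-1,(255,255,255),1)
b=proj("wrist",boxpts(.5537,-.1725,.116,-.199),T); b=((b-[190,50]+.5)*3.75).astype(int)
for i in range(8):
    for j in range(i):
        if bin(i^j).count("1")==1: cv2.line(big,b[i].tolist(),b[j].tolist(),(0,255,0),1)
cv2.imwrite("pics/w1d.png",big)
```

```text
(no output)
```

View pics/w1d.png

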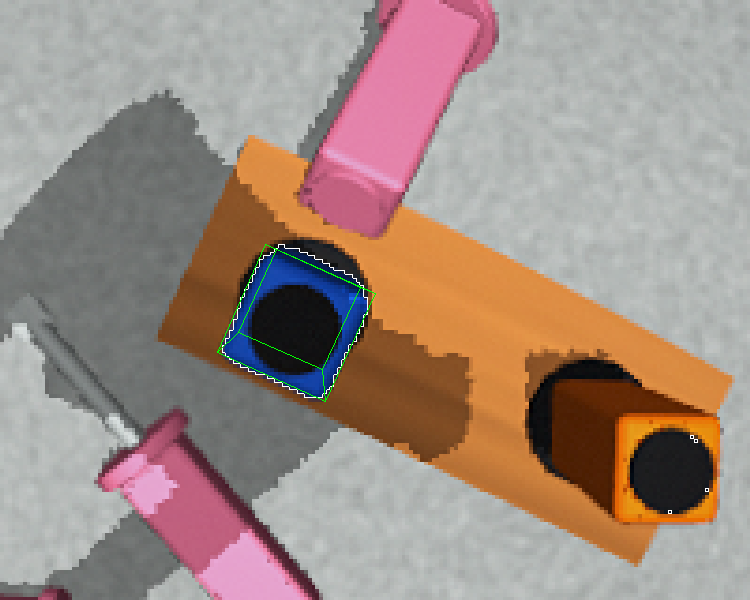

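Run:
```python
from h import *
T=np.load("w1.npy")
f=lambda p:np.array(p)/3.75+[190,50]-.5*0
print("blue top",onplane("wrist",f((295,328)),.156,T)); print("orange top",onplane("wrist",f((671,470)),.156,T))
for p in [(240,270),(305,238),(369,300)]: print("collar edge",onplane("wrist",f(p),.076,T))
print(onplane("top",(373,219),.156),onplane("scene",(196.5,166.5),.156))
for e in [(222,355),(318,398),(366,297)]: print(onplane("wrist",f(e),.15,T))
```

```text
blue top [ 0.5522802  -0.17304209]
orange top [ 0.54158508 -0.26347878]
collar edge [ 0.56064806 -0.15423592]
collar edge [ 0.57353946 -0.17006137]
collar edge [ 0.5604519  -0.19160771]
[ 0.54982285 -0.16983518] [ 0.55489459 -0.16695648]
[ 0.5424563  -0.15846491]
[ 0.53771891 -0.18158827]
[ 0.56231165 -0.18684334]
```

apply_moves:
  plan:
    - [0.55,18,-1,10,0]
    - [0.55,18,-1,10,0]
    - [0.55,17,-1,10,0]
    - [0.55,0,0,10,0.108]
    - [0.55,0,0,10,0.108]
    - [0.55,0,0,0,0.108]
    - [0.55,0,0,0,0.107]
    - [0.55,0,0,0,0]
    - [0.55,0,0,0,0]

```text
time_s: 3.67
tcp_pos: [0.5532, -0.1737, 0.2303]
orientation: [180.0, -0.0, -11.7]
wrist_force: [0.2, -0.8, 0.0]
opening: 0.549
```

Run:
```python
from h import *
o=get_obs();T=toolT(o); im=grab_frame("wrist"); cv2.imwrite("pics/w2.png",im[:,:,::-1]); np.save("w2.npy",T)
print(o["time_s"],o["tcp_pos"],o["orientation"],o["opening"],o["joint_pos"],proj("wrist",[*o["tcp_pos"][:2],.156],T))
```

```text
3.6667 [ 0.55324212 -0.17366243  0.23034219] [ 1.79998513e+02 -4.55793517e-03 -1.16998360e+01] 0.5485523693941365 [-2.91484247e+01  1.10145274e+01  9.14208418e+01 -5.33333782e-05
  7.75598366e+01  7.25514229e+01] [[271.9528334  216.55324758]]
```

View pics/w2.png

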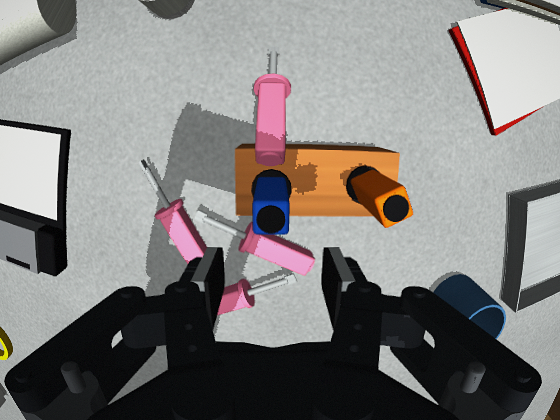

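Run:
```python
from h import *
T1=np.load("w1.npy");T2=np.load("w2.npy")
im=cv2.imread("pics/w2.png")[130:260,200:400]; cv2.imwrite("pics/w2c.png",cv2.resize(im,None,fx=4,fy=4,interpolation=cv2.INTER_CUBIC))
print(tri([("wrist",np.array((295,328))/3.75+[190,50],T1),("wrist",(270.5,216),T2)]))
print(tri([("wrist",np.array((671,470))/3.75+[190,50],T1),("wrist",(396.5,208),T2)]))
```

```text
(array([ 0.55232369, -0.17277761,  0.15117872]), np.float64(0.5326241309479087))
(array([ 0.54206029, -0.26268312,  0.15915079]), np.float64(0.060562399078662565))
```

View pics/w2c.png

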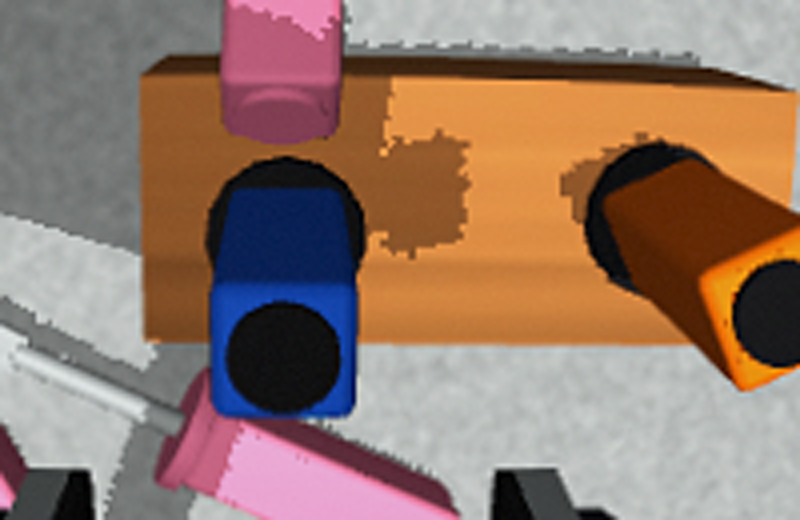

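Handle flats line up with the jaws (blue top at (270,216), axis predicted at (272,216)). Descending to grasp.

apply_moves:
  plan:
    - [0.55,0,0,35,0]
    - [0.55,0,0,35,0]
    - [0.55,0,0,33,0]
    - [0.55,0,0,20,0]
    - [0.55,0,0,10,0]
    - [0.55,0,0,0,0]
    - [0,0,0,0,0]
    - [0,0,0,0,0]
    - [0,0,0,0,0]
    - [0,0,0,0,0]
  squeeze: 80

```text
time_s: 4.55
tcp_pos: [0.5548, -0.1738, 0.0993]
orientation: [179.9, -0.2, -11.8]
wrist_force: [0.4, -0.7, 3.1]
opening: 0.292
```

Run:
```python
from h import *
o=get_obs();T=toolT(o); im=grab_frame("wrist"); cv2.imwrite("pics/w3.png",im[:,:,::-1])
print(o["time_s"],o["tcp_pos"],o["orientation"],o["opening"],o["wrist_force"],o["torque"])
```

```text
4.55 [ 0.55483163 -0.17376625  0.09930852] [179.92968916  -0.20845946 -11.79520715] 0.29229835417589906 [ 0.41330768 -0.67310652  3.06616949] [-0.09061302 -0.02416214  0.03558037]
```

View pics/w3.png

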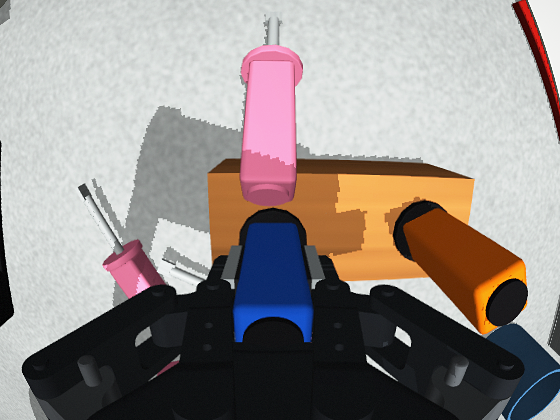

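apply_moves:
  plan:
    - [0,0,0,-10,0]
    - [0,0,0,-20,0]
    - [0,0,0,-30,0]
    - [0,0,0,-30,0]
    - [0,0,0,-30,0]
    - [0,0,0,-15,0]
    - [0,0,0,0,0]

```text
time_s: 5.18
tcp_pos: [0.5555, -0.174, 0.2379]
orientation: [179.9, -0.5, -11.8]
wrist_force: [0.7, -0.2, -0.6]
opening: 0.298
```

Run:
```python
from h import *
o=get_obs();T=toolT(o); im=grab_frame("scene"); cv2.imwrite("pics/s2.png",cv2.resize(im[80:260,100:300,::-1],None,fx=3,fy=3))
print(o["time_s"],o["tcp_pos"],o["orientation"],o["opening"],o["wrist_force"],o["torque"],o["joint_pos"])
```

```text
5.1833 [ 0.55554402 -0.17398085  0.23785315] [179.85700613  -0.45452121 -11.79635158] 0.29846075367557123 [ 0.67589838 -0.22529328 -0.57701414] [ 0.0045654  -0.02189586 -0.00037009] [-2.90627904e+01  1.06143873e+01  9.10034593e+01 -1.67983793e-03
  7.79056729e+01  7.27344735e+01]
```

View pics/s2.png

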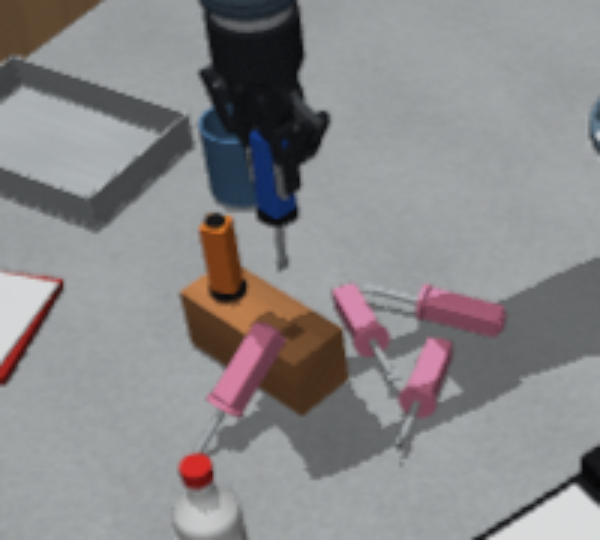

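apply_moves:
  plan:
    - [0,-13,-35,0,0]
    - [0,-13,-35,0,0]
    - [0,-13,-35,0,0]
    - [0,-13,-35,0,0]
    - [0,-13,-35,0,0]
    - [0,-13,-35,0,0]
    - [0,-13,-35,0,0]
    - [0,-13,-35,0,0]
    - [0,-13,-35,0,0]

```text
time_s: 5.98
tcp_pos: [0.5014, 0.1609, 0.2301]
orientation: [179.9, 0.2, -11.8]
wrist_force: [1.6, 0.3, -1.1]
opening: 0.292
```

apply_moves:
  plan:
    - [0,-13,-35,0,0]
    - [0,-13,-35,0,0]
    - [0,-13,-35,0,0]
    - [0,0,0,0,0]
    - [0,0,0,0,0]

```text
time_s: 6.4
tcp_pos: [0.4847, 0.2715, 0.23]
orientation: [179.9, 0.2, -11.6]
wrist_force: [-0.1, 0.1, -1.3]
opening: 0.29
```

Run:
```python
from h import *
o=get_obs();T=toolT(o); im=grab_frame("wrist"); cv2.imwrite("pics/w4.png",im[:,:,::-1]); np.save("w4.npy",T)
print(o["time_s"],o["tcp_pos"],o["orientation"],o["opening"],o["wrist_force"],o["torque"],o["joint_pos"])
for l in ["screw","lock"]:
    print(l,[(np.round(d["pixel"]).tolist(),round(d["conf"],2),d["mask"].sum()) for d in trace("wrist",l)])
```

```text
6.4 [0.48473771 0.27150998 0.23001709] [179.88135708   0.20225039 -11.58257079] 0.29011745533777733 [-0.08256396  0.07250148 -1.28036849] [-0.05592568  0.03314406  0.05579224] [ 1.70172658e+01  8.11923535e+00  9.47913270e+01 -7.53552370e-03
  7.73238034e+01  1.18601296e+02]
screw [([270.0, 99.0], 0.92, np.int64(506)), ([169.0, 275.0], 0.68, np.int64(948))]
lock [([288.0, 67.0], 0.74, np.int64(31073)), ([547.0, 75.0], 0.72, np.int64(1053))]
```

View pics/w4.png

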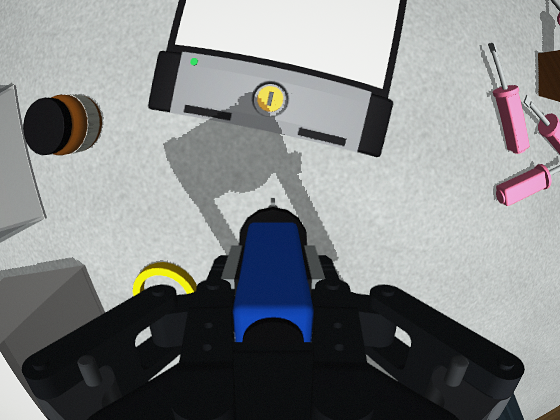

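Run:
```python
from h import *
im=cv2.imread("pics/w4.png")[70:130,230:310]; cv2.imwrite("pics/w4c.png",cv2.resize(im,None,fx=10,fy=10,interpolation=cv2.INTER_CUBIC))
T=np.load("w4.npy")
for z in (.05,.054,.058): print(onplane("wrist",(270.5,98),z,T))
```

```text
[0.57107713 0.25517435]
[0.57081675 0.25520793]
[0.57055638 0.2552415 ]
```

View pics/w4c.png

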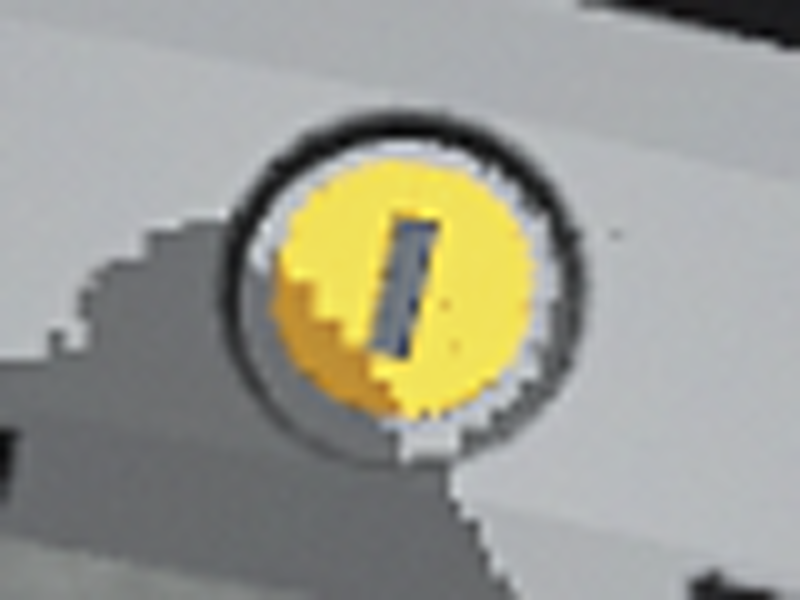

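Run:
```python
from h import *
T=np.load("w4.npy")
f=lambda p:np.array(p)/10+[230,70]-.45
for z in(.046,.052,.056):
    a,b,c=[onplane("wrist",f(p),z,T) for p in((418,222),(390,355),(404,285))]
    d=a-b; print(z,c,np.linalg.norm(d),np.degrees(np.arctan2(d[1],d[0])))
# pad orientation: box lower edge line ends
P=[onplane("wrist",p,.05,T) for p in((166,52),(390,103))]; print(np.degrees(np.arctan2(*(P[0]-P[1])[::-1])))
l,r=[onplane("wrist",f(p),.05,T) for p in((222,288),(582,288))]; print(np.linalg.norm(l-r),(l+r)/2)
```

```text
0.046 [0.57139771 0.25568338] 0.013704517693949845 -23.224577621249992
0.052 [0.57100605 0.25572379] 0.01345295580048916 -23.22457762124938
0.056 [0.57074494 0.25575073] 0.013285247871515195 -23.224577621249633
65.432075711944
0.03518683388926764 [0.57099075 0.25594644]
```

apply_moves:
  plan:
    - [0,0,0,0,-0.122]
    - [0,0,0,0,-0.122]
    - [0,0,0,0,-0.122]
    - [0,0,0,0,-0.122]
    - [0,0,0,0,-0.122]
    - [0,0,0,0,-0.122]
    - [0,0,0,0,-0.122]
    - [0,0,0,0,-0.122]
    - [0,0,0,0,-0.122]
    - [0,0,0,0,-0.122]

```text
time_s: 7.38
tcp_pos: [0.4871, 0.2682, 0.2319]
orientation: [-180.0, 0.0, 58.3]
wrist_force: [-0.3, 1.4, -1.2]
opening: 0.29
```

apply_moves:
  plan:
    - [0,0,0,0,-0.122]
    - [0,0,0,0,-0.122]
    - [0,0,0,0,-0.122]
    - [0,0,0,0,-0.122]
    - [0,0,0,0,-0.122]
    - [0,0,0,0,-0.122]
    - [0,0,0,0,-0.122]
    - [0,0,0,0,-0.122]
    - [0,0,0,0,-0.122]
    - [0,0,0,0,-0.122]

```text
time_s: 8.22
tcp_pos: [0.4872, 0.2682, 0.2319]
orientation: [-180.0, -0.0, 128.2]
wrist_force: [0.4, -0.0, -1.2]
opening: 0.296
```

apply_moves:
  plan:
    - [0,0,0,0,-0.122]
    - [0,0,0,0,-0.122]
    - [0,0,0,0,-0.122]
    - [0,0,0,0,-0.119]
    - [0,-33,4,6,0]
    - [0,-33,4,6,0]
    - [0,-33,4,6,0]
    - [0,-33,4,6,0]
    - [0,-33,4,6,0]
    - [0,0,0,0,0]

```text
time_s: 9.05
tcp_pos: [0.6496, 0.215, 0.1988]
orientation: [-179.9, -0.0, 155.4]
wrist_force: [-1.0, -0.1, -1.5]
opening: 0.297
```

Run:
```python
from h import *
o=get_obs();T=toolT(o); im=grab_frame("wrist"); cv2.imwrite("pics/w5.png",im[:,:,::-1]); np.save("w5.npy",T)
print(o["time_s"],o["tcp_pos"],o["orientation"],o["opening"],o["wrist_force"],o["torque"],o["joint_pos"])
px=proj("wrist",[.571,.2557,.053],T)[0]; print(px)
x,y=(px-[40,30]).astype(int)
im=im[max(y,0):,max(x,0):][:60,:80]; print(max(x,0),max(y,0)); cv2.imwrite("pics/w5c.png",cv2.resize(im[:,:,::-1],None,fx=10,fy=10,interpolation=cv2.INTER_CUBIC))
```

```text
9.05 [0.64959152 0.21500461 0.19880424] [-1.79863058e+02 -3.38202006e-02  1.55408857e+02] 0.29703494143736997 [-1.04970384 -0.1340408  -1.46738793] [-0.03737183  0.05008257  0.01735187] [  8.4459121   25.59848235  76.43487007  -0.09848994  78.06967487
 -56.94253885]
[278.52442553  96.63758109]
238 66
```

View pics/w5.png

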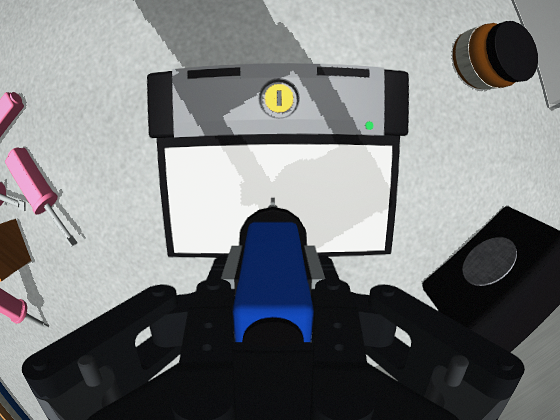

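View pics/w5c.png

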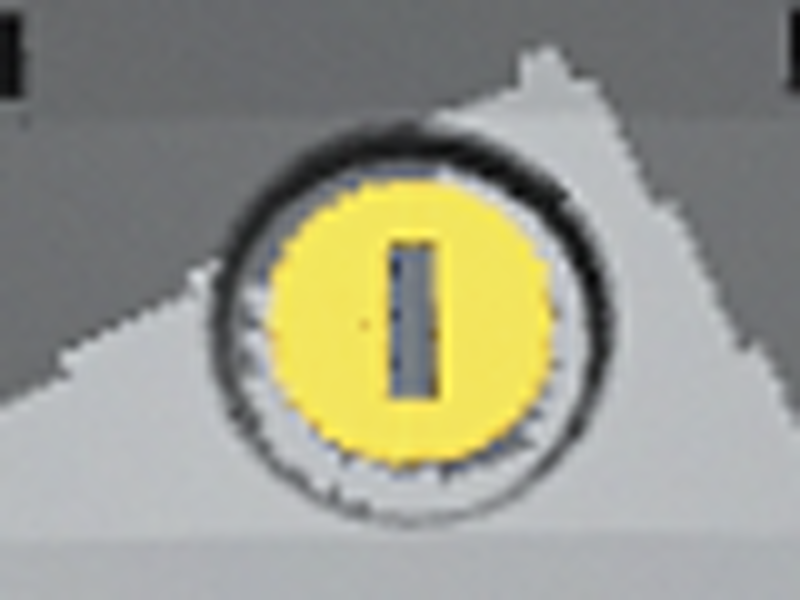

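Run:
```python
from h import *
T4=np.load("w4.npy");T5=np.load("w5.npy")
f=lambda p:np.array(p)/10+[230,70]-.45
g=lambda p:np.array(p)/10+[238,66]-.45
print("head",tri([("wrist",f((404,283)),T4),("wrist",g((411,320)),T5)]))
print("well",tri([("wrist",f((402,288)),T4),("wrist",g((412,325)),T5)]))
for z in (.05,.056): 
  a,b=[onplane("wrist",g(p),z,T5) for p in((413,243),(413,398))]; d=b-a; print(onplane("wrist",g((411,320)),z,T5),np.degrees(np.arctan2(d[1],d[0])),np.linalg.norm(d))
# tip location from images: tip seen pixel w4,w5
for T in(T4,T5):
  for L in (.088,.091,.094): print(L,proj("wrist",(T@[0,0,L,1])[:3],T))
for n,T in(("w4",T4),("w5",T5)):
  im=cv2.imread(f"pics/{n}.png")[180:240,232:312]; cv2.imwrite(f"pics/{n}t.png",cv2.resize(im,None,fx=8,fy=8,interpolation=cv2.INTER_CUBIC))
```

```text
head (array([0.57195577, 0.25586858, 0.0528305 ]), np.float64(0.539421373071832))
well (array([0.57198477, 0.25609995, 0.04526118]), np.float64(0.5337248723459993))
[0.5716157  0.25559429] -24.510169746308012 0.013985672881758152
[0.57195522 0.25533064] -24.51016974630845 0.013698224685024598
0.088 [[273.28720372 212.42985864]]
0.091 [[273.27689395 211.30677032]]
0.094 [[273.26682053 210.20994678]]
0.088 [[273.28720372 212.42985864]]
0.091 [[273.27689395 211.30677032]]
0.094 [[273.26682053 210.20994678]]
```

View pics/w5t.png

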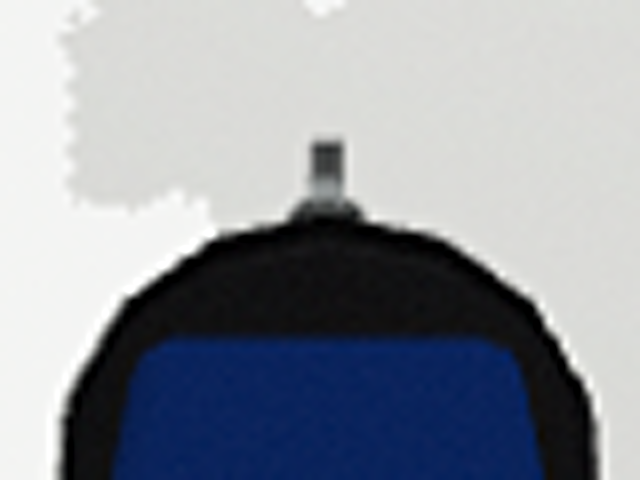

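View pics/w4t.png

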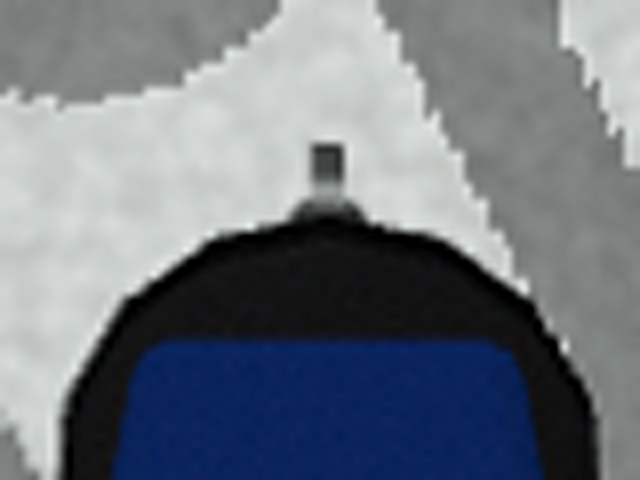

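Run:
```python
from h import *
I=np.eye(4)
for p in ((272.4,197.3),):
  for L in(.088,.091,.094):
    print(L,onplane("wrist",p,L,I) if 0 else least_squares(lambda v:proj("wrist",[v[0],v[1],L],I)[0]-np.array(p),[0,0]).x)
```

```text
0.088 [ 0.01152063 -0.00066157]
0.091 [ 0.01079362 -0.00066142]
0.094 [ 0.01006662 -0.00066128]
```

Run:
```python
from h import *
I=np.eye(4)
def at(p,L): return least_squares(lambda v:proj("wrist",[v[0],v[1],L],I)[0]-np.array(p),[0,0]).x.round(4)
q=lambda a:np.array(a)/8+[232,180]-.45
print("collar front rim (exp .019)",[at(q((327,222)),L) for L in(.021,.027)])
print("collar L/R",at(q((65,410)),.021),at(q((595,410)),.021))
print("handle bottom front edge (exp .013)",at(q((327,338)),.021))
im=cv2.imread("pics/w5.png")[210:360,200:345]; cv2.imwrite("pics/w5h.png",cv2.resize(im,None,fx=4,fy=4,interpolation=cv2.INTER_CUBIC))
o=get_obs(); top=grab_frame("top"); sc=grab_frame("scene")
for n,im in(("top",top),("scene",sc)): 
    T=toolT(o); p=proj(n,[(T@[0,0,.09,1])[:3],(T@[0,0,-.06,1])[:3]]); print(n,p)
    c=p.mean(0).astype(int); x,y=max(c[0]-40,0),max(c[1]-30,0); print(x,y)
    cv2.imwrite(f"pics/{n}5.png",cv2.resize(im[y:y+60,x:x+80,::-1],None,fx=8,fy=8,interpolation=cv2.INTER_CUBIC))
```

```text
collar front rim (exp .019) [array([ 0.0224, -0.0006]), array([ 0.0207, -0.0006])]
collar L/R [ 0.0093 -0.0182] [0.0093 0.0173]
handle bottom front edge (exp .013) [ 0.0144 -0.0006]
top [[226.59615583 180.20378827]
 [217.92647949 160.60832964]]
182 140
scene [[309.7667994  250.62323595]
 [313.90174541 207.89966146]]
271 199
```

View pics/w5h.png

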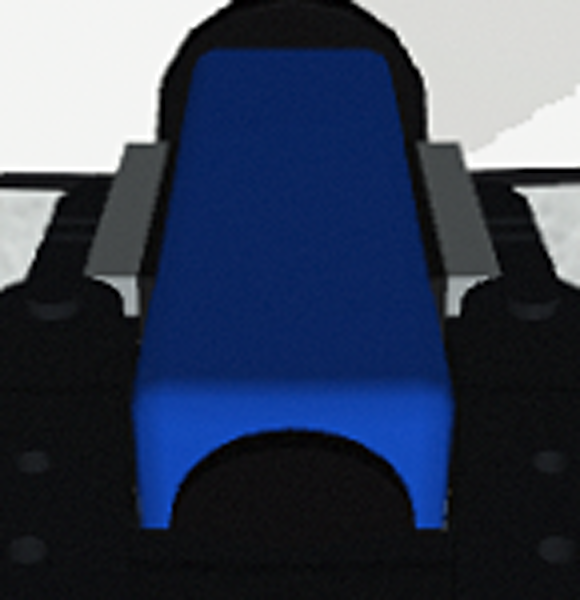

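View pics/scene5.png

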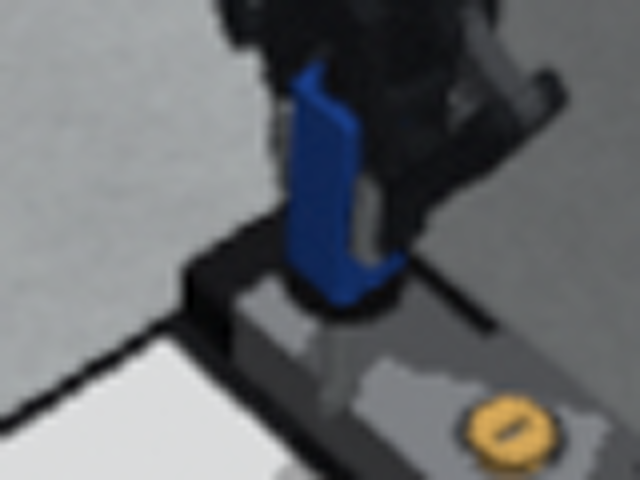

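View pics/top5.png

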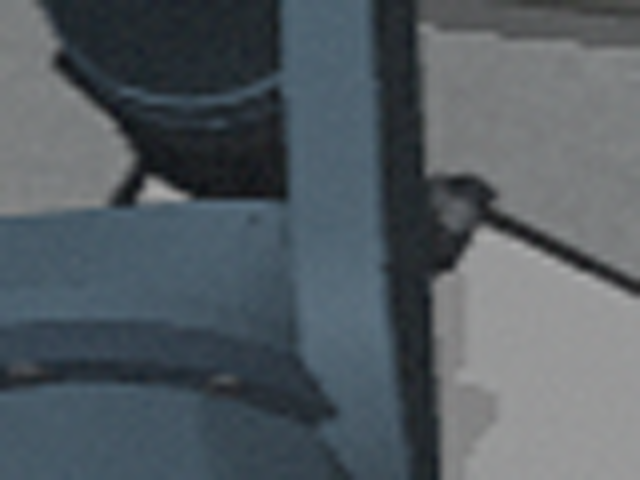

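Tilt estimate: the blade tip sits about +4.8 mm in tool x and -0.7 mm in y. Moving the tip to just above the slot to check.

apply_moves:
  plan:
    - [0,21,1.3,0,0]
    - [0,21,1.3,0,0]
    - [0,21,1.3,0,0]
    - [0,20,1.2,0,0]
    - [0,0,0,20,0]
    - [0,0,0,20,0]
    - [0,0,0,4,0]
    - [0,0,0,0,0]
    - [0,0,0,0,0]

```text
time_s: 9.95
tcp_pos: [0.5718, 0.2593, 0.1593]
orientation: [180.0, 0.0, 155.8]
wrist_force: [0.2, -0.2, -0.9]
opening: 0.295
```

Run:
```python
from h import *
o=get_obs();T=toolT(o); im=grab_frame("wrist"); cv2.imwrite("pics/w6.png",im[:,:,::-1]); np.save("w6.npy",T)
print(o["time_s"],o["tcp_pos"],o["orientation"],o["opening"],o["wrist_force"],o["torque"],o["joint_pos"])
cv2.imwrite("pics/w6c.png",cv2.resize(im[170:240,232:312,::-1],None,fx=8,fy=8,interpolation=cv2.INTER_CUBIC))
sc=grab_frame("scene"); p=proj("scene",[.571,.256,.06])[0].astype(int); print(p)
cv2.imwrite("pics/s6.png",cv2.resize(sc[p[1]-40:p[1]+20,p[0]-40:p[0]+40,::-1],None,fx=8,fy=8,interpolation=cv2.INTER_CUBIC))
```

```text
9.95 [0.57183906 0.25929432 0.15926845] [1.79974339e+02 2.86763126e-02 1.55774233e+02] 0.29509744038971647 [ 0.23411739 -0.19823213 -0.86859454] [ 0.01569091 -0.05483497 -0.02317556] [ 1.35763571e+01  2.08475385e+01  8.77032140e+01  2.84776339e-03
  7.14108606e+01 -5.21987891e+01]
[334 247]
```

View pics/w6c.png

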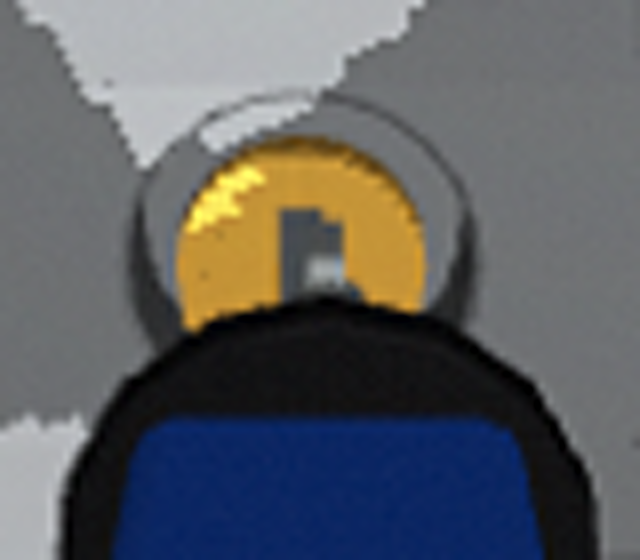

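View pics/s6.png

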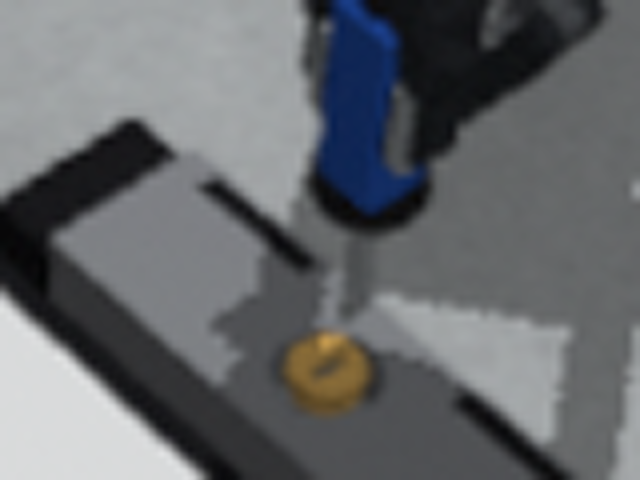

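Run:
```python
from h import *
I=np.eye(4)
def at(p,L): return least_squares(lambda v:proj("wrist",[v[0],v[1],L],I)[0]-np.array(p),[0,0]).x.round(4)
q=lambda a:np.array(a)/8+[232,170]-.45
for L in(.1065,.110,.114):
  print(L,"slot front",at(q((311,208)),L),"head front",at(q((302,140)),L),"head L/R",at(q((177,250)),L),at(q((425,250)),L))
for L in(.088,.091,.094): print("tip y",at(q((325,260)),L), at(q((325,255)),L))
print("well front",at(q((305,93)),.114),at(q((305,93)),.119))
```

```text
0.1065 slot front [ 0.0085 -0.0022] head front [ 0.0153 -0.0031] head L/R [ 0.0042 -0.0155] [0.0042 0.0091]
0.11 slot front [ 0.0076 -0.0022] head front [ 0.0146 -0.0031] head L/R [ 0.0033 -0.0157] [0.0033 0.0092]
0.114 slot front [ 0.0067 -0.0023] head front [ 0.0137 -0.0032] head L/R [ 0.0023 -0.0159] [0.0023 0.0094]
tip y [ 0.0079 -0.0008] [ 0.0084 -0.0008]
tip y [ 0.0072 -0.0008] [ 0.0076 -0.0008]
tip y [ 0.0064 -0.0008] [ 0.0069 -0.0008]
well front [ 0.0186 -0.0029] [ 0.0176 -0.0029]
```

apply_moves:
  plan:
    - [0,-2.6,-1.2,0,0]
    - [0,-2.6,-1.2,0,0]
    - [0,0,0,0,0]
    - [0,0,0,0,0]
    - [0,0,0,0,0]

```text
time_s: 10.47
tcp_pos: [0.5758, 0.2549, 0.1584]
orientation: [180.0, 0.0, 155.8]
wrist_force: [0.3, 0.4, -2.9]
opening: 0.296
```

```bash
cat > look.py <<'E'
import sys
from h import *
k=sys.argv[1]
o=get_obs();T=toolT(o); im=grab_frame("wrist"); cv2.imwrite(f"pics/w{k}.png",im[:,:,::-1]); np.save(f"w{k}.npy",T)
print(o["time_s"],o["tcp_pos"],o["orientation"],o["opening"],o["wrist_force"],o["torque"],o["joint_pos"])
cv2.imwrite(f"pics/w{k}c.png",cv2.resize(im[170:240,232:312,::-1],None,fx=8,fy=8,interpolation=cv2.INTER_CUBIC))
E
python3 look.py 7
```

```text
10.4667 [0.57575515 0.25485319 0.15837372] [1.79995719e+02 2.17147631e-04 1.55757318e+02] 0.29633089476470215 [ 0.28600491  0.38180867 -2.87758867] [0.07919938 0.01323257 0.00503165] [ 1.30913864e+01  2.11340273e+01  8.74303827e+01  3.45196089e-03
  7.14328210e+01 -5.26670312e+01]
```

View pics/w7c.png

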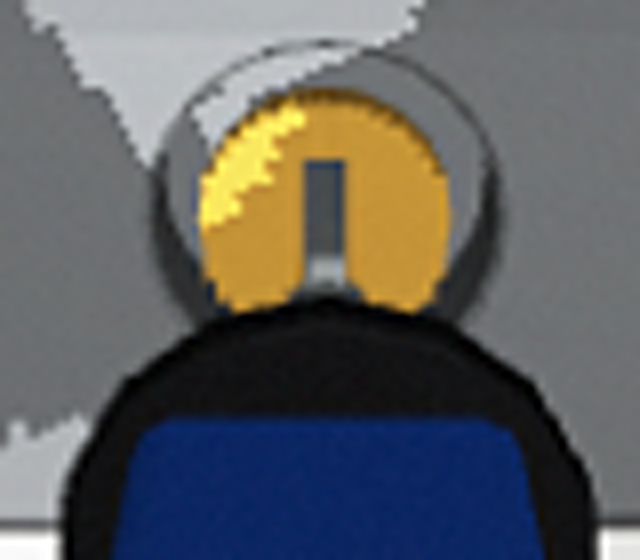

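Run:
```python
from h import *
I=np.eye(4)
def at(p,L): return least_squares(lambda v:proj("wrist",[v[0],v[1],L],I)[0]-np.array(p),[0,0]).x.round(4)
q=lambda a:np.array(a)/8+[232,170]-.45
for L in(.1065,.110,.114):
  print(L,"slot front",at(q((325,160)),L),"head front",at(q((325,108)),L),"L/R",at(q((198,205)),L),at(q((451,205)),L))
T=np.load("w7.npy"); print(np.linalg.inv(T)@[.5714,.2557,.05,1])
# side views
sc=grab_frame("scene");p=proj("scene",[.571,.256,.06])[0].astype(int)
cv2.imwrite("pics/s7.png",cv2.resize(sc[p[1]-40:p[1]+20,p[0]-40:p[0]+40,::-1],None,fx=8,fy=8,interpolation=cv2.INTER_CUBIC))
```

```text
0.1065 slot front [ 0.0133 -0.0008] head front [ 0.0185 -0.0008] L/R [ 0.0088 -0.0134] [0.0088 0.0116]
0.11 slot front [ 0.0125 -0.0008] head front [ 0.0178 -0.0008] L/R [ 0.0079 -0.0135] [0.008  0.0118]
0.114 slot front [ 0.0117 -0.0008] head front [ 0.017  -0.0008] L/R [ 0.007  -0.0137] [0.007 0.012]
[ 0.0043192  -0.0010242   0.10837363  1.        ]
```

View pics/s7.png

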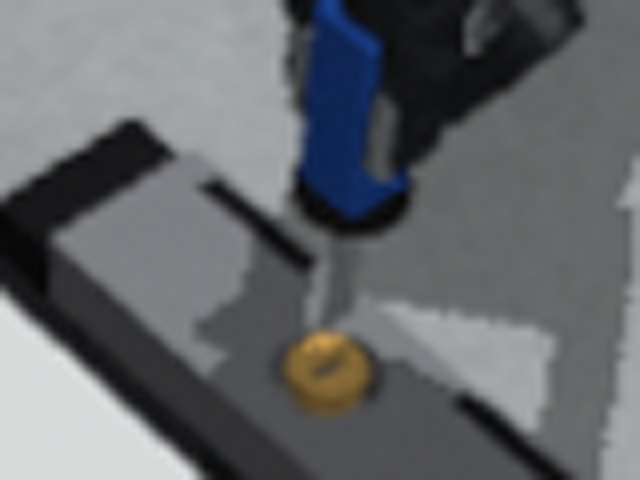

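Run:
```python
from h import *
T=np.load("w7.npy"); p0=proj("scene",[.571,.256,.06])[0].astype(int)
t=(T@[.0048,-.0007,.0913,1])[:3]; c=(T@[.0025,-.0007,.0233,1])[:3]
for n,x in(("tip",t),("collar",c),("lock",[.5714,.2557,.05]),("lock47",[.5714,.2557,.047])): print(n,x,(proj("scene",x)[0]-p0+[40,40]+.5)*8)
```

```text
tip [0.57109414 0.25619189 0.06707365] [331.25975257 317.13180442]
collar [0.57318899 0.25524298 0.13507366] [347.70581711 179.96615906]
lock [0.5714, 0.2557, 0.05] [324.28999757 350.80148155]
lock47 [0.5714, 0.2557, 0.047] [323.3883513  356.62950571]
```

Blade and slot look aligned: slot 303–347, blade centred at about 327 in the crop. Now feeling down.

apply_moves:
  plan:
    - [0,0,0,4,0]
    - [0,0,0,4,0]
    - [0,0,0,2,0]
    - [0,0,0,0,0]
    - [0,0,0,0,0]

```text
time_s: 10.98
tcp_pos: [0.5754, 0.2549, 0.1478]
orientation: [-180.0, -0.0, 155.8]
wrist_force: [0.4, 0.1, -2.1]
opening: 0.299
```

```bash
python3 look.py 8
```

```text
10.9833 [0.57535708 0.25494956 0.14782907] [-1.79971547e+02 -3.96882789e-02  1.55778512e+02] 0.2991262667515786 [ 0.39402633  0.10707143 -2.08174318] [0.02270113 0.00322836 0.02822073] [ 1.31093866e+01  2.17930672e+01  8.78594012e+01  1.53245021e-03
  7.03963438e+01 -5.26696498e+01]
```

View pics/w8c.png

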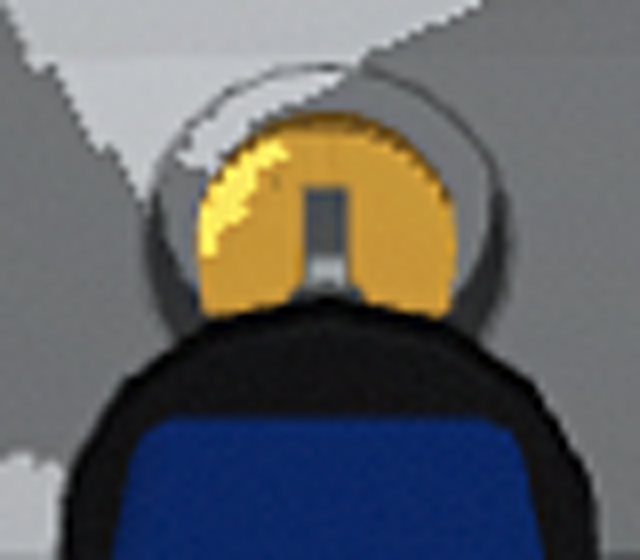

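apply_moves:
  plan:
    - [0,0,0,2.5,0]
    - [0,0,0,2.5,0]
    - [0,0,0,0,0]
    - [0,0,0,0,0]
    - [0,0,0,0,0]

```text
time_s: 11.45
tcp_pos: [0.5756, 0.255, 0.1433]
orientation: [-180.0, -0.0, 155.8]
wrist_force: [0.1, -0.5, -1.3]
opening: 0.295
```

apply_moves:
  plan:
    - [0,0,0,1,0]
    - [0,0,0,0,0]
    - [0,0,0,0,0]

```text
time_s: 11.7
tcp_pos: [0.5756, 0.255, 0.1423]
orientation: [-180.0, -0.0, 155.8]
wrist_force: [-0.6, -0.7, -1.2]
opening: 0.294
```

apply_moves:
  plan:
    - [0,0,0,1,0]
    - [0,0,0,0,0]
    - [0,0,0,0,0]

```text
time_s: 11.95
tcp_pos: [0.5756, 0.2549, 0.1412]
orientation: [-180.0, -0.0, 155.8]
wrist_force: [0.0, -0.0, -0.9]
opening: 0.296
```

```bash
python3 look.py 9
```

```text
11.95 [0.57559344 0.25494388 0.14121735] [-1.79995480e+02 -4.93689244e-03  1.55773160e+02] 0.2956179907062892 [ 0.00258718 -0.00224644 -0.92399487] [-0.0213438  -0.03247849 -0.03156792] [ 1.31049615e+01  2.22197022e+01  8.81124736e+01 -6.40304715e-04
  6.96744910e+01 -5.26679759e+01]
```

View pics/w9c.png

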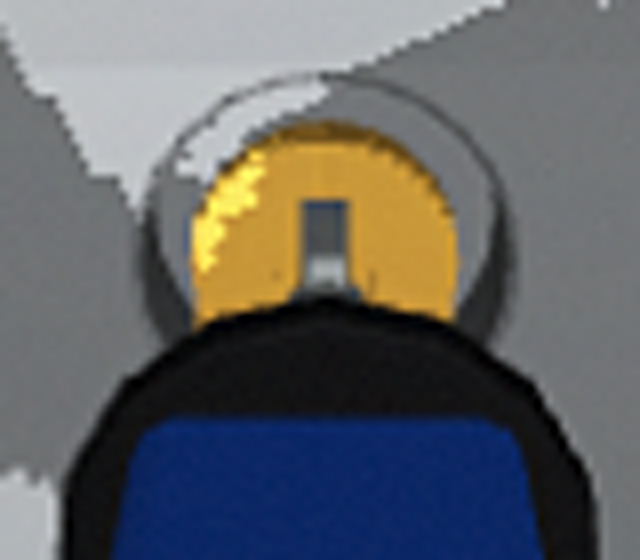

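apply_moves:
  plan:
    - [0,0,0,1,0]
    - [0,0,0,0,0]
    - [0,0,0,1,0]
    - [0,0,0,0,0]
    - [0,0,0,0,0]

```text
time_s: 12.42
tcp_pos: [0.5756, 0.255, 0.1392]
orientation: [-180.0, -0.0, 155.8]
wrist_force: [0.1, -0.2, -0.7]
opening: 0.293
```

apply_moves:
  plan:
    - [0,0,0,1,0]
    - [0,0,0,0,0]
    - [0,0,0,0,0]

```text
time_s: 12.67
tcp_pos: [0.5756, 0.255, 0.1382]
orientation: [-180.0, -0.0, 155.8]
wrist_force: [0.2, -0.7, -0.7]
opening: 0.295
```

apply_moves:
  plan:
    - [0,0,0,1,0]
    - [0,0,0,0,0]
    - [0,0,0,0,0]

```text
time_s: 12.92
tcp_pos: [0.5756, 0.255, 0.1372]
orientation: [-180.0, -0.0, 155.8]
wrist_force: [0.5, 1.1, -1.0]
opening: 0.294
```

```bash
python3 look.py 10
```

```text
12.9167 [0.57557314 0.25497484 0.1372014 ] [-1.79993660e+02 -8.04443685e-03  1.55777316e+02] 0.29421851538906496 [ 0.50890151  1.10336669 -1.0397409 ] [-0.02099451  0.0335351  -0.00204224] [ 1.31079563e+01  2.24858927e+01  8.82573834e+01 -1.74563545e-04
  6.92669653e+01 -5.26692979e+01]
```

View pics/w10c.png

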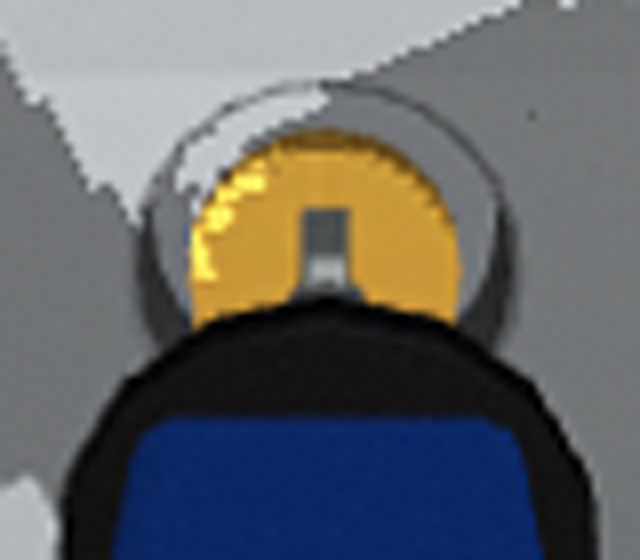

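apply_moves:
  plan:
    - [0,0,0,1,0]
    - [0,0,0,0,0]
    - [0,0,0,0,0]

```text
time_s: 13.22
tcp_pos: [0.5756, 0.255, 0.1362]
orientation: [-180.0, -0.0, 155.8]
wrist_force: [-0.2, -0.1, -1.6]
opening: 0.293
```

apply_moves:
  plan:
    - [0,0,0,1,0]
    - [0,0,0,0,0]
    - [0,0,0,0,0]

```text
time_s: 13.47
tcp_pos: [0.5756, 0.2549, 0.1352]
orientation: [-180.0, -0.0, 155.8]
wrist_force: [-0.3, 0.3, -0.9]
opening: 0.29
```

apply_moves:
  plan:
    - [0,0,0,1,0]
    - [0,0,0,0,0]
    - [0,0,0,0,0]

```text
time_s: 13.72
tcp_pos: [0.5756, 0.255, 0.1342]
orientation: [-180.0, -0.0, 155.8]
wrist_force: [-0.2, -0.8, 0.0]
opening: 0.295
```

apply_moves:
  plan:
    - [0,0,0,1,0]
    - [0,0,0,0,0]
    - [0,0,0,0,0]

```text
time_s: 13.97
tcp_pos: [0.5756, 0.255, 0.1332]
orientation: [-180.0, -0.0, 155.8]
wrist_force: [-0.5, 0.4, -0.5]
opening: 0.291
```

```bash
python3 look.py 11
```

```text
13.9667 [0.57558766 0.25496135 0.13320558] [-1.79994082e+02 -6.87801819e-03  1.55776030e+02] 0.2906561793590788 [-0.48432797  0.36921087 -0.4644332 ] [-0.00899476  0.0427717   0.00402071] [ 1.31066253e+01  2.27527884e+01  8.83993604e+01 -5.73573130e-04
  6.88569092e+01 -5.26691981e+01]
```

View pics/w11c.png

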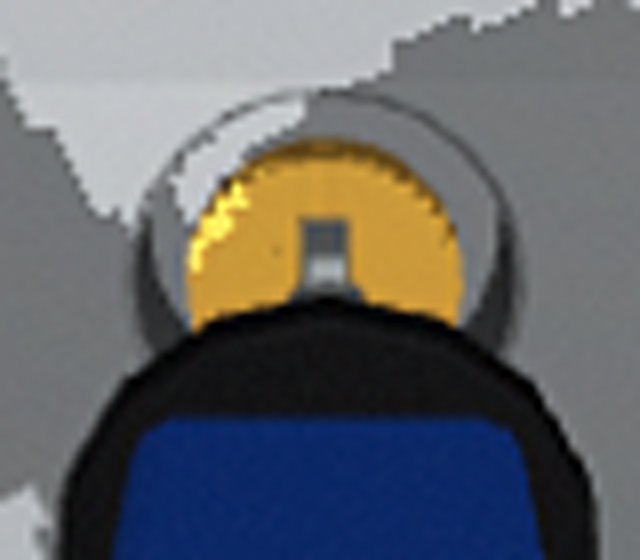

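Run:
```python
from h import *
ob=[]
for k,y in((7,160),(8,187),(9,200),(10,208),(11,217)):
    ob.append(("wrist",np.array([325,y])/8+[232,170]-.45,np.load(f"w{k}.npy")))
x,e=tri(ob,(.57,.25,.05)); print("slot front",x,e)
ob=[]
for k,y,ym in((7,160,43),(8,187,65),(9,200,73),(10,208,79),(11,217,88)):
    ob.append(("wrist",np.array([325,ym])/8+[232,170]-.45,np.load(f"w{k}.npy")))
x2,e=tri(ob,(.57,.25,.05)); print("well front edge",x2,e)
T=np.load("w11.npy"); print((np.linalg.inv(T)@[*x,1])*1e3,(np.linalg.inv(T)@[*x2,1])*1e3)
# include w4, w5
f=lambda p:np.array(p)/10+[230,70]-.45
g=lambda p:np.array(p)/10+[238,66]-.45
ob=[("wrist",f((390,355)),np.load("w4.npy")),("wrist",g((413,243)),np.load("w5.npy"))]
for k,y in((7,160),(8,187),(9,200),(10,208),(11,217)):
    ob.append(("wrist",np.array([325,y])/8+[232,170]-.45,np.load(f"w{k}.npy")))
x,e=tri(ob,(.57,.25,.05)); print("slot front all",x,e,(np.linalg.inv(T)@[*x,1])*1e3)
```

```text
slot front [0.56757684 0.25759843 0.03039959] 0.157323122445149
well front edge [0.55781027 0.2619787  0.01880461] 0.15777533232426322
[ 8.37511946e+00 -8.71370260e-01  1.02807088e+02  1.00000000e+03] [ 1.90775773e+01 -8.82860279e-01  1.14403347e+02  1.00000000e+03]
slot front all [0.56505311 0.25883662 0.04269229] 0.7968260726910472 [ 1.11861439e+01 -7.78970751e-01  9.05147119e+01  1.00000000e+03]
```

apply_moves:
  plan:
    - [0,0,0,1,0]
    - [0,0,0,0,0]
    - [0,0,0,0,0]

```text
time_s: 14.27
tcp_pos: [0.5756, 0.255, 0.1322]
orientation: [-180.0, -0.0, 155.8]
wrist_force: [-0.4, -0.9, -1.5]
opening: 0.295
```

apply_moves:
  plan:
    - [0,0,0,1,0]
    - [0,0,0,0,0]
    - [0,0,0,0,0]

```text
time_s: 14.52
tcp_pos: [0.5756, 0.255, 0.1312]
orientation: [-180.0, -0.0, 155.8]
wrist_force: [-0.4, 0.8, -0.7]
opening: 0.294
```

```bash
python3 look.py 12
python3 - <<'E'
from h import *
sc=grab_frame("scene");p=[334,247]
cv2.imwrite("pics/s12.png",cv2.resize(sc[p[1]-40:p[1]+20,p[0]-40:p[0]+40,::-1],None,fx=8,fy=8,interpolation=cv2.INTER_CUBIC))
E
```

```text
14.5167 [0.5755636  0.25496424 0.13118054] [-1.79993664e+02 -9.54205220e-03  1.55776878e+02] 0.29371471484466327 [-0.38669211  0.76466231 -0.69699372] [-0.01085011 -0.05953736 -0.04862591] [ 1.31067302e+01  2.28881573e+01  8.84713921e+01  8.03138295e-04
  6.86518803e+01 -5.26704403e+01]
```

View pics/w12c.png

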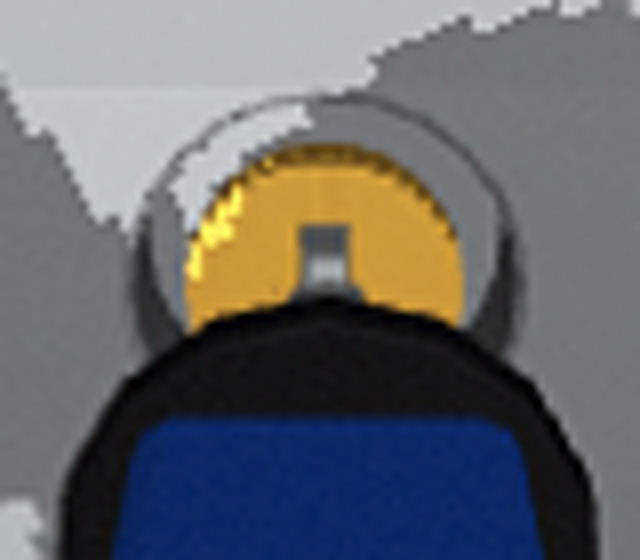

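View pics/s12.png

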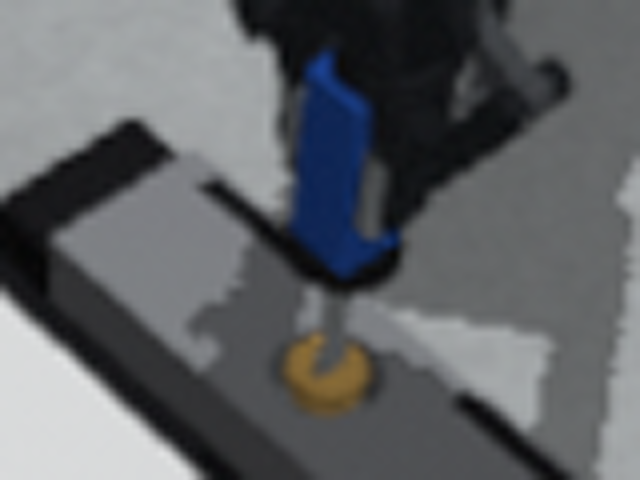

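The blade is now hidden behind the slot's front rim at row 225, so the tip is inside the slot. Pressing on in small steps.

apply_moves:
  plan:
    - [0,0,0,1,0]
    - [0,0,0,0,0]
    - [0,0,0,0,0]

```text
time_s: 14.87
tcp_pos: [0.5756, 0.255, 0.1302]
orientation: [-180.0, -0.0, 155.8]
wrist_force: [0.1, 0.2, -0.8]
opening: 0.296
```

apply_moves:
  plan:
    - [0,0,0,1,0]
    - [0,0,0,0,0]
    - [0,0,0,0,0]

```text
time_s: 15.12
tcp_pos: [0.5758, 0.255, 0.1296]
orientation: [180.0, 0.0, 155.8]
wrist_force: [-0.8, -0.4, 0.6]
opening: 0.295
```

apply_moves:
  plan:
    - [0,0,0,0.5,0]
    - [0,0,0,0,0]
    - [0,0,0,0,0]

```text
time_s: 15.37
tcp_pos: [0.5759, 0.255, 0.1294]
orientation: [180.0, 0.0, 155.8]
wrist_force: [-0.7, -0.5, 5.4]
opening: 0.295
```

apply_moves:
  plan:
    - [0,0,0,0.5,0]
    - [0,0,0,0,0]
    - [0,0,0,0,0]

```text
time_s: 15.62
tcp_pos: [0.5759, 0.255, 0.1288]
orientation: [180.0, 0.0, 155.8]
wrist_force: [0.1, -0.7, 5.1]
opening: 0.296
```

apply_moves:
  plan:
    - [0,0,0,1,0]
    - [0,0,0,0,0]
    - [0,0,0,0,0]

```text
time_s: 15.87
tcp_pos: [0.576, 0.255, 0.128]
orientation: [180.0, 0.0, 155.8]
wrist_force: [-1.9, -1.0, 6.3]
opening: 0.294
```

apply_moves:
  plan:
    - [0,0,0,1,0]
    - [0,0,0,0,0]
    - [0,0,0,0,0]

```text
time_s: 16.12
tcp_pos: [0.576, 0.255, 0.1272]
orientation: [180.0, 0.0, 155.8]
wrist_force: [-1.7, -0.6, 9.0]
opening: 0.295
```

apply_moves:
  plan:
    - [0,0,0,0.7,0]
    - [0,0,0,0,0]
    - [0,0,0,0,0]

```text
time_s: 16.37
tcp_pos: [0.576, 0.255, 0.1266]
orientation: [180.0, 0.0, 155.8]
wrist_force: [-2.2, -0.3, 7.1]
opening: 0.293
```

```bash
python3 look.py 13
```

```text
16.3667 [0.57602468 0.25501958 0.12657761] [1.79971500e+02 4.82017901e-02 1.55779329e+02] 0.29275654109906346 [-2.1521469  -0.27407701  7.07677208] [-0.18632657  0.53144241 -0.01267344] [ 1.31058083e+01  2.32112190e+01  8.86144222e+01 -7.07371257e-03
  6.81187479e+01 -5.26708997e+01]
```

View pics/w13c.png

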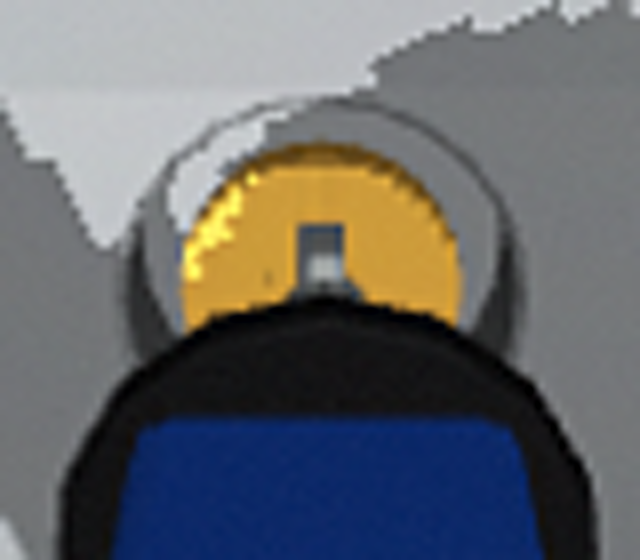

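apply_moves:
  plan:
    - [0,0,0,0.8,0]
    - [0,0,0,0,0]
    - [0,0,0,0,0]

```text
time_s: 16.67
tcp_pos: [0.576, 0.255, 0.1259]
orientation: [180.0, 0.1, 155.8]
wrist_force: [-1.6, -0.2, 8.1]
opening: 0.289
```

apply_moves:
  plan:
    - [0,0,0,0.6,0]
    - [0,0,0,0,0]
    - [0,0,0,0,0]

```text
time_s: 16.92
tcp_pos: [0.5761, 0.255, 0.1254]
orientation: [180.0, 0.1, 155.8]
wrist_force: [-2.8, -1.4, 8.9]
opening: 0.293
```

apply_moves:
  plan:
    - [0,0,0,0.4,0]
    - [0,-0.05,-0.37,0,0.08]
    - [0,-0.05,-0.37,0,0.08]
    - [0,-0.05,-0.37,0,0.08]
    - [0,-0.05,-0.37,0,0.08]
    - [0,0,0,0,0]
    - [0,0,0,0,0]

```text
time_s: 17.5
tcp_pos: [0.5755, 0.2535, 0.1252]
orientation: [180.0, 0.1, 137.4]
wrist_force: [-2.1, -0.3, 10.1]
opening: 0.296
```

```bash
python3 look.py 14
```

```text
17.5 [0.57551737 0.25349371 0.12518334] [1.79964006e+02 5.61649903e-02 1.37427405e+02] 0.29647951317171695 [-2.10164746 -0.34266991 10.08215298] [-0.38637457  0.6882954   0.08222004] [ 1.29886822e+01  2.31816484e+01  8.88348260e+01 -2.80200889e-02
  6.79220799e+01 -3.44282226e+01]
```

View pics/w14c.png

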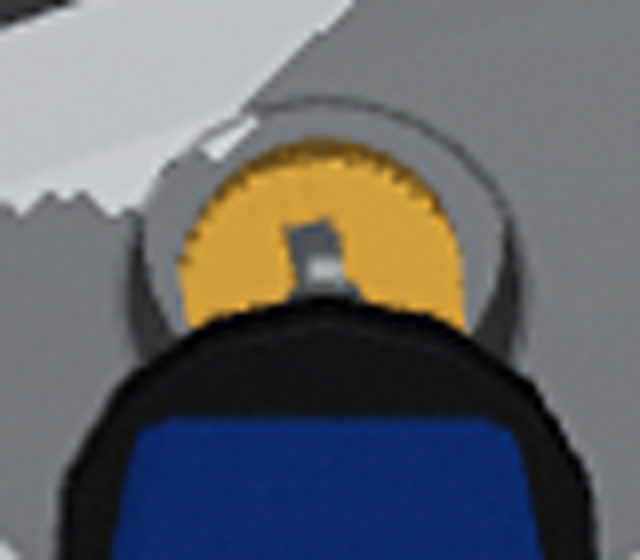

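The slot is following, lagging by the slack. Continuing.

apply_moves:
  plan:
    - [0,-0.05,-0.37,0,0.08]
    - [0,-0.05,-0.37,0,0.08]
    - [0,-0.05,-0.37,0,0.08]
    - [0,-0.05,-0.37,0,0.08]
    - [0,-0.05,-0.37,0,0.08]
    - [0,-0.05,-0.37,0,0.08]
    - [0,0,0,0,0]
    - [0,0,0,0,0]

```text
time_s: 18.22
tcp_pos: [0.5738, 0.2522, 0.1252]
orientation: [179.9, 0.0, 109.9]
wrist_force: [-3.1, -1.1, 9.5]
opening: 0.295
```

```bash
python3 look.py 15
```

```text
18.2167 [0.5738227  0.25218873 0.12517863] [1.79939130e+02 9.21193162e-03 1.09927076e+02] 0.2952415349341512 [-3.05006371 -1.09691628  9.48437187] [-0.19764185  0.80782144  0.0486448 ] [ 1.28932245e+01  2.29407218e+01  8.91693491e+01 -1.82361868e-03
  6.78283897e+01 -7.03316907e+00]
```

View pics/w15c.png

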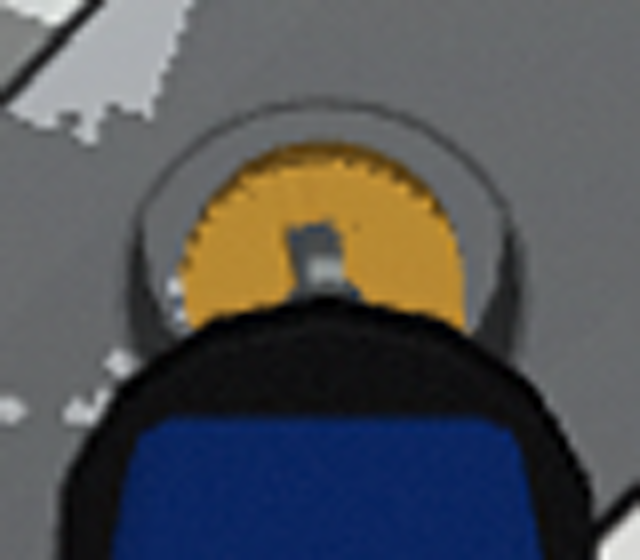

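apply_moves:
  plan:
    - [0,-0.05,-0.37,0,0.08]
    - [0,-0.05,-0.37,0,0.08]
    - [0,-0.05,-0.37,0,0.08]
    - [0,-0.05,-0.37,0,0.08]
    - [0,-0.05,-0.37,0,0.08]
    - [0,-0.05,-0.37,0,0.08]
    - [0,-0.05,-0.37,0,0.08]
    - [0,-0.05,-0.37,0,0.08]
    - [0,0,0,0,0]
    - [0,0,0,0,0]

```text
time_s: 19.1
tcp_pos: [0.5711, 0.2519, 0.1252]
orientation: [179.9, -0.1, 73.3]
wrist_force: [-1.9, 0.2, 8.9]
opening: 0.296
```

```bash
python3 look.py 16
```

```text
19.1 [0.57105148 0.25194081 0.12523025] [ 1.79932926e+02 -6.71736300e-02  7.32595637e+01] 0.29648231493743576 [-1.88791197  0.17338894  8.93055931] [0.09172064 0.68002124 0.08257047] [1.29144547e+01 2.26126175e+01 8.96161332e+01 2.72287117e-02
 6.76797268e+01 2.96446095e+01]
```

View pics/w16c.png

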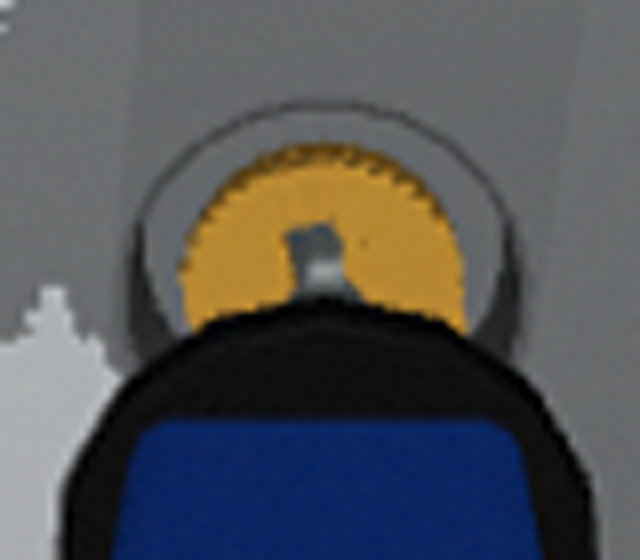

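apply_moves:
  plan:
    - [0,-0.03,-0.23,0,0.05]
    - [0,-0.03,-0.23,0,0.05]
    - [0,-0.03,-0.23,0,0.05]
    - [0,-0.03,-0.23,0,0.05]
    - [0,0,0,0,0]
    - [0,0,0,0,0]

```text
time_s: 19.65
tcp_pos: [0.5702, 0.2522, 0.1252]
orientation: [179.9, -0.1, 61.8]
wrist_force: [-3.9, 0.9, 8.7]
opening: 0.294
```

```bash
python3 look.py 17
```

```text
19.65 [0.57019894 0.25221838 0.12520678] [ 1.79944209e+02 -8.66377650e-02  6.18119471e+01] 0.2935327334770614 [-3.90172482  0.93161591  8.69478918] [0.05714328 0.64647984 0.09473892] [1.29558645e+01 2.25325292e+01 8.97296135e+01 3.08558136e-02
 6.76388428e+01 4.11322454e+01]
```

apply_moves:
  plan:
    - [0,-0.02,-0.14,0,0.03]
    - [0,-0.02,-0.14,0,0.03]
    - [0,0,0,0,0]
    - [0,0,0,0,0]

```text
time_s: 20.03
tcp_pos: [0.57, 0.2523, 0.1252]
orientation: [179.9, -0.1, 58.4]
wrist_force: [-2.5, -0.8, 9.5]
opening: 0.296
```

```bash
python3 look.py 18
```

```text
20.0333 [0.56996256 0.2523368  0.12521792] [ 1.79949473e+02 -9.39688847e-02  5.83766869e+01] 0.29551986336417535 [-2.46550834 -0.84991301  9.49817559] [0.11741872 0.59385587 0.08575466] [1.29701154e+01 2.25102570e+01 8.97588764e+01 3.40010845e-02
 6.76289166e+01 4.45805569e+01]
```

View pics/w18c.png

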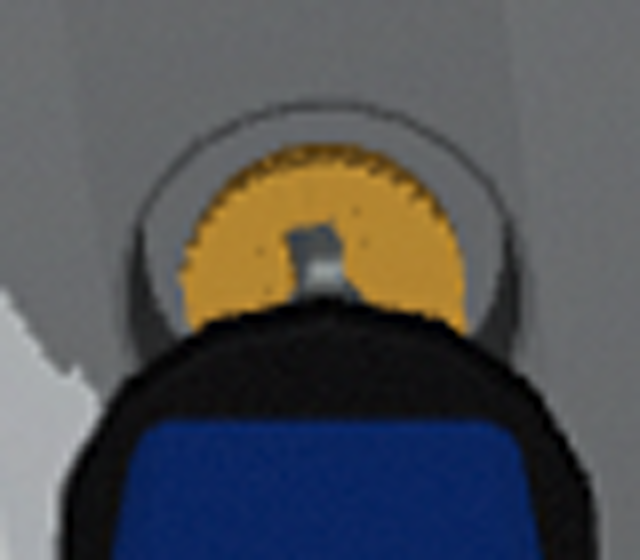

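apply_moves:
  plan:
    - [0,-0.02,-0.14,0,0.03]
    - [0,0,0,0,0]
    - [0,0,0,0,0]

```text
time_s: 20.33
tcp_pos: [0.5699, 0.2524, 0.1252]
orientation: [179.9, -0.1, 56.7]
wrist_force: [-2.3, 0.4, 8.8]
opening: 0.296
```

```bash
python3 look.py 19
```

```text
20.3333 [0.56985994 0.25236583 0.12523526] [ 1.79949816e+02 -9.65643314e-02  5.66568210e+01] 0.2957344938652549 [-2.32998536  0.41033678  8.78591672] [0.09070766 0.59660818 0.07249447] [1.29754641e+01 2.24981635e+01 8.97733042e+01 3.28740966e-02
 6.76240414e+01 4.63061986e+01]
```

apply_moves:
  plan:
    - [0,-0.01,-0.1,0,0.02]
    - [0,0,0,0,0]
    - [0,0,0,0,0]

```text
time_s: 20.63
tcp_pos: [0.5698, 0.2525, 0.1252]
orientation: [180.0, -0.1, 55.5]
wrist_force: [-3.0, 0.6, 9.1]
opening: 0.296
```

```bash
python3 look.py 20
```

```text
20.6333 [0.56977931 0.25246394 0.12523096] [ 1.79951327e+02 -1.01438266e-01  5.55147153e+01] 0.2960197884757246 [-3.00482424  0.6333246   9.11273096] [0.10596188 0.57911114 0.03751161] [1.29849113e+01 2.24923059e+01 8.97819356e+01 3.53651000e-02
 6.76181079e+01 4.74568035e+01]
```

View pics/w20c.png

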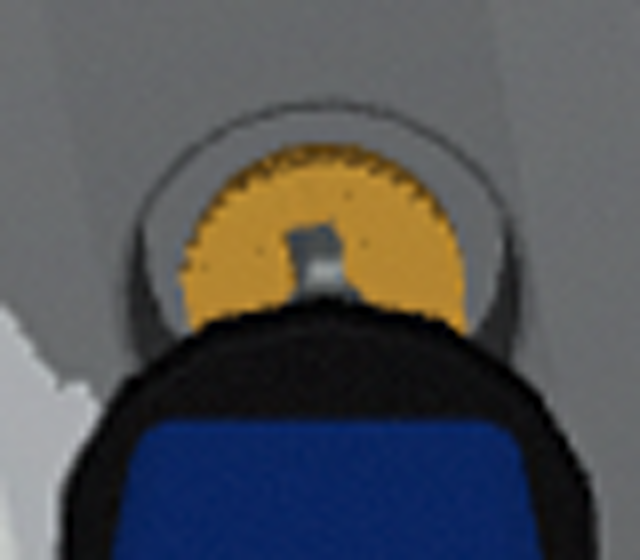

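apply_moves:
  plan:
    - [0,-0.01,-0.1,0,0.02]
    - [0,0,0,0,0]
    - [0,0,0,0,0]

```text
time_s: 20.93
tcp_pos: [0.5697, 0.2525, 0.1252]
orientation: [180.0, -0.1, 54.4]
wrist_force: [-2.2, 0.8, 9.5]
opening: 0.298
```

```bash
python3 look.py 21
```

```text
20.9333 [0.56968128 0.2525034  0.12523936] [ 1.79952983e+02 -1.02078608e-01  5.43692654e+01] 0.29765613320898543 [-2.2301258   0.77391345  9.50067271] [0.07768876 0.57652347 0.03358357] [1.29908369e+01 2.24833173e+01 8.97932349e+01 3.48211277e-02
 6.76157764e+01 4.86083831e+01]
```

apply_moves:
  plan:
    - [0,-0.01,-0.1,0,0.02]
    - [0,0,0,0,0]
    - [0,0,0,0,0]

```text
time_s: 21.23
tcp_pos: [0.5696, 0.2526, 0.1252]
orientation: [180.0, -0.1, 53.2]
wrist_force: [-2.9, -0.2, 9.2]
opening: 0.293
```

```bash
python3 look.py 22
```

```text
21.2333 [0.56961453 0.25256182 0.12524293] [ 1.79954680e+02 -1.05060734e-01  5.32236048e+01] 0.29260549784707607 [-2.86585807 -0.21591121  9.16901489] [0.0998422  0.58644113 0.07611158] [1.29970258e+01 2.24775245e+01 8.98007577e+01 3.59578386e-02
 6.76122399e+01 4.97597990e+01]
```

View pics/w22c.png

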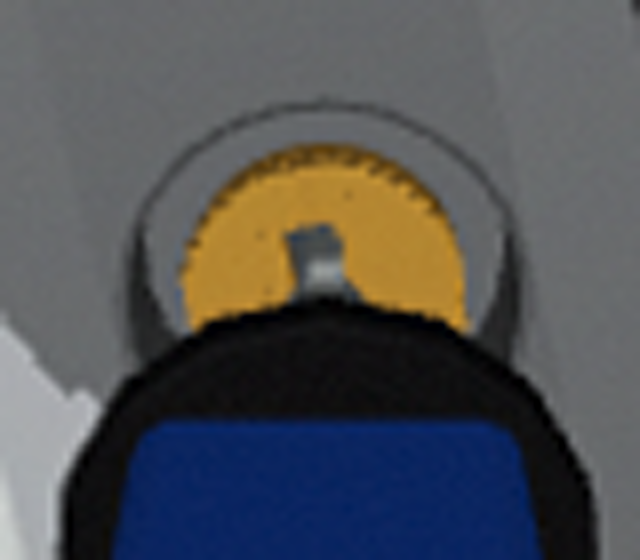

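```bash
python3 - <<'E'
from h import *
for k in (14,16,18,20,22):
    im=cv2.imread(f"pics/w{k}.png"); c=im[190:212,260:285]
    hsv=cv2.cvtColor(im,cv2.COLOR_BGR2HSV).astype(float); T=np.load(f"w{k}.npy"); sat=hsv[:,:,1]
    # left and right brass/slot boundary per row by subpixel sat crossing
    P={'L':[], 'R':[],'w':[]}
    for r in range(200,207):
        row=sat[r,260:286]; th=110
        lo=np.where(row<th)[0]
        if len(lo)==0: continue
        a,b=lo[0],lo[-1]
        l=260+a-1+(row[a-1]-th)/(row[a-1]-row[a]); rr=260+b+(th-row[b])/(row[b+1]-row[b])if b<25 else None
        P['L'].append(onplane("wrist",(l,r),.045,T)); 
        if rr: P['R'].append(onplane("wrist",(rr,r),.045,T))
    out=[]
    for s in 'LR':
        q=np.array(P[s]); v=np.linalg.svd(q-q.mean(0))[2][0]; out.append(round(np.degrees(np.arctan2(v[1],v[0]))%180,1))
    print(k,get_obs()["time_s"],out,len(P['R']))
E
python3 - <<'E'
import cv2
im=cv2.imread("pics/w22.png")[185:215,250:295]; cv2.imwrite("pics/w22z.png",cv2.resize(im,None,fx=16,fy=16,interpolation=cv2.INTER_NEAREST))
E
```

```text
14 21.2833 [np.float64(142.9), np.float64(157.5)] 7
16 21.2833 [np.float64(80.4), np.float64(90.5)] 7
18 21.2833 [np.float64(65.1), np.float64(75.6)] 7
20 21.2833 [np.float64(62.3), np.float64(71.4)] 7
22 21.2833 [np.float64(60.3), np.float64(70.4)] 7
```

View pics/w22z.png

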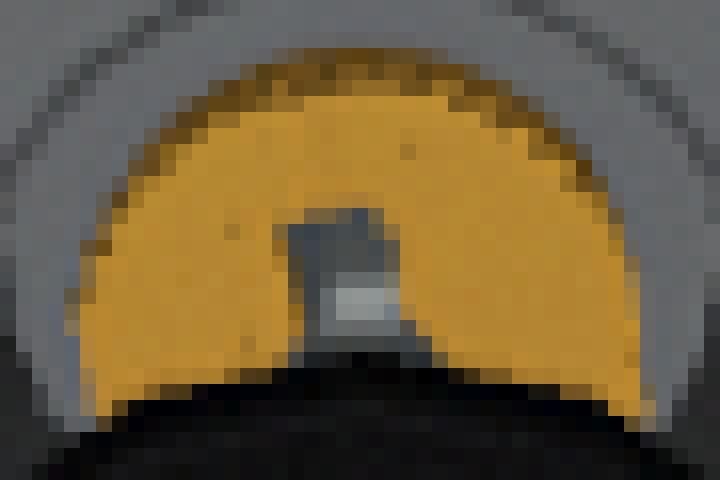

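Run:
```python
from h import *
def slot(k,rows,z=.045):
    im=cv2.imread(f"pics/w{k}.png"); sat=cv2.cvtColor(im,cv2.COLOR_BGR2HSV)[:,:,1].astype(float); T=np.load(f"w{k}.npy"); L=[];R=[]
    for r in rows:
        row=sat[r,258:290]; th=110; lo=np.where(row<th)[0]
        if len(lo)==0: continue
        a,b=lo[0],lo[-1]
        L.append(onplane("wrist",(258+a-1+(row[a-1]-th)/(row[a-1]-row[a]),r),z,T)); R.append(onplane("wrist",(258+b+(th-row[b])/(row[b+1]-row[b]),r),z,T))
    o=[]
    for q in map(np.array,(L,R)):
        v=np.linalg.svd(q-q.mean(0))[2][0]; o.append(np.degrees(np.arctan2(v[1],v[0]))%180)
    return np.round(o,1),np.linalg.norm(np.mean(L,0)-np.mean(R,0))
print(9,slot(9,range(196,205)),10,slot(10,range(198,205)),11,slot(11,range(199,206)),13,slot(13,range(200,206)))
for k in(14,15,16,17,18,19,20,21,22): print(k,slot(k,range(200,206)),np.degrees(np.arctan2(*np.load(f"w{k}.npy")[[1,0],0])).round(1))
# pad edges in w4/w5: box edges
T=np.load("w5.npy")
```

```text
Traceback (most recent call last):
IndexError: index 32 is out of bounds for axis 0 with size 32
```

```bash
cat > slot.py <<'E'
from h import *
def slot(k,rows,z=.045):
    im=cv2.imread(f"pics/w{k}.png"); sat=cv2.cvtColor(im,cv2.COLOR_BGR2HSV)[:,:,1].astype(float); T=np.load(f"w{k}.npy"); L=[];R=[]
    for r in rows:
        row=sat[r]; th=110; m=272
        a=m
        while row[a]<th: a-=1
        b=m
        while row[b]<th: b+=1
        L.append(onplane("wrist",(a+(row[a]-th)/(row[a]-row[a+1]),r),z,T)); R.append(onplane("wrist",(b-(row[b]-th)/(row[b]-row[b-1]),r),z,T))
    o=[]
    for q in map(np.array,(L,R)):
        v=np.linalg.svd(q-q.mean(0))[2][0]; o.append(np.degrees(np.arctan2(v[1],v[0]))%180)
    return np.round(o,1),np.linalg.norm(np.mean(L,0)-np.mean(R,0)).round(4)
E
python3 - <<'E'
from slot import *
for k,a in((8,194),(9,196),(10,198),(11,199),(12,200),(13,200)): print(k,slot(k,range(a,a+5)))
for k in(14,15,16,17,18,19,20,21,22): print(k,slot(k,range(200,206)),np.degrees(np.arctan2(*np.load(f"w{k}.npy")[[1,0],0])).round(1))
E
```

```text
8 (array([156.2, 156.4]), np.float64(0.0043))
9 (array([155.6, 156.2]), np.float64(0.0043))
10 (array([155.7, 156.8]), np.float64(0.0043))
11 (array([156.3, 158.6]), np.float64(0.0042))
12 (array([155.7, 159.9]), np.float64(0.0042))
13 (array([155.6, 159. ]), np.float64(0.0043))
14 (array([148.1, 152.1]), np.float64(0.0046)) 137.4
15 (array([120.6, 123.4]), np.float64(0.0046)) 109.9
16 (array([83.9, 83.4]), np.float64(0.0047)) 73.3
17 (array([72.4, 71.8]), np.float64(0.0047)) 61.8
18 (array([69. , 68.4]), np.float64(0.0046)) 58.4
19 (array([67.1, 66.4]), np.float64(0.0047)) 56.7
20 (array([66.2, 62.3]), np.float64(0.0046)) 55.5
21 (array([65., 61.]), np.float64(0.0046)) 54.4
22 (array([64.3, 63.4]), np.float64(0.0046)) 53.2
```

apply_moves:
  plan:
    - [0,-0.01,-0.1,0,0.02]
    - [0,0,0,0,0]
    - [0,0,0,0,0]

```text
time_s: 21.53
tcp_pos: [0.5696, 0.2527, 0.1253]
orientation: [180.0, -0.1, 52.1]
wrist_force: [-2.4, 1.3, 9.2]
opening: 0.293
```

```bash
python3 look.py 23; python3 -c "
from slot import *
print(slot(23,range(200,206)))"
```

```text
21.5333 [0.56955037 0.25266485 0.12525051] [ 1.79956059e+02 -1.11915711e-01  5.20807084e+01] 0.2931248751497712 [-2.44838097  1.32938969  9.15406198] [0.11320498 0.59792079 0.07119627] [1.30061191e+01 2.24714804e+01 8.98081132e+01 3.94031951e-02
 6.76058309e+01 5.09104784e+01]
(array([64.7, 61.9]), np.float64(0.0047))
```

apply_moves:
  plan:
    - [0,-0.01,-0.1,0,0.02]
    - [0,0,0,0,0]
    - [0,0,0,0,0]

```text
time_s: 21.83
tcp_pos: [0.5695, 0.2527, 0.1253]
orientation: [180.0, -0.1, 50.9]
wrist_force: [-1.5, 1.1, 9.5]
opening: 0.294
```

```bash
python3 look.py 24; python3 -c "
from slot import *
print(slot(24,range(200,206)))"
```

```text
21.8333 [0.5695093  0.25270019 0.1252778 ] [ 1.79956417e+02 -1.16277580e-01  5.09331091e+01] 0.29364334568282097 [-1.45634672  1.08764584  9.51909006] [0.14988421 0.53375697 0.11780367] [1.30098692e+01 2.24643757e+01 8.98143810e+01 4.01107473e-02
 6.76027380e+01 5.20615594e+01]
(array([64.5, 60.8]), np.float64(0.0048))
```

Slot angle has stalled at about 64.5° (91° from the start) while the tool's lag and torque grow, so the stop has been reached. One small nudge, then ease off and lift.

apply_moves:
  plan:
    - [0,-0.01,-0.1,0,0.02]
    - [0,0,0,0,0]
    - [0,0,0,0,0]

```text
time_s: 22.13
tcp_pos: [0.5694, 0.2528, 0.1253]
orientation: [180.0, -0.1, 49.8]
wrist_force: [-1.5, 0.2, 8.8]
opening: 0.297
```

```bash
python3 look.py 25; python3 -c "
from slot import *
print(slot(25,range(200,206)))"
```

```text
22.1333 [0.56938941 0.25277468 0.12526804] [ 1.79959680e+02 -1.15733152e-01  4.97896394e+01] 0.2967883443495247 [-1.48576073  0.24491105  8.83441533] [0.11898385 0.56146228 0.09134014] [1.30192494e+01 2.24570039e+01 8.98257928e+01 3.99987645e-02
 6.76003651e+01 5.32144464e+01]
(array([63.3, 59.6]), np.float64(0.0048))
```

apply_moves:
  plan:
    - [0,-0.02,-0.14,0,0.03]
    - [0,0,0,0,0]
    - [0,0,0,0,0]

```text
time_s: 22.43
tcp_pos: [0.5693, 0.2529, 0.1253]
orientation: [180.0, -0.1, 48.1]
wrist_force: [-1.9, 1.3, 8.6]
opening: 0.292
```

```bash
python3 look.py 26; python3 -c "
from slot import *
print(slot(26,range(200,206)))"
python3 - <<'E'
import cv2
im=cv2.imread("pics/w26.png")[185:215,250:295]; cv2.imwrite("pics/w26z.png",cv2.resize(im,None,fx=16,fy=16,interpolation=cv2.INTER_NEAREST))
E
```

```text
22.4333 [0.56929163 0.25289811 0.12525803] [ 1.79963889e+02 -1.23375021e-01  4.80707370e+01] 0.29192748616243824 [-1.91798511  1.2589198   8.6140151 ] [0.14648326 0.56817916 0.14095809] [1.30303421e+01 2.24496051e+01 8.98372854e+01 4.46408973e-02
 6.75913691e+01 5.49426703e+01]
(array([63.3, 57.9]), np.float64(0.0048))
```

View pics/w26z.png

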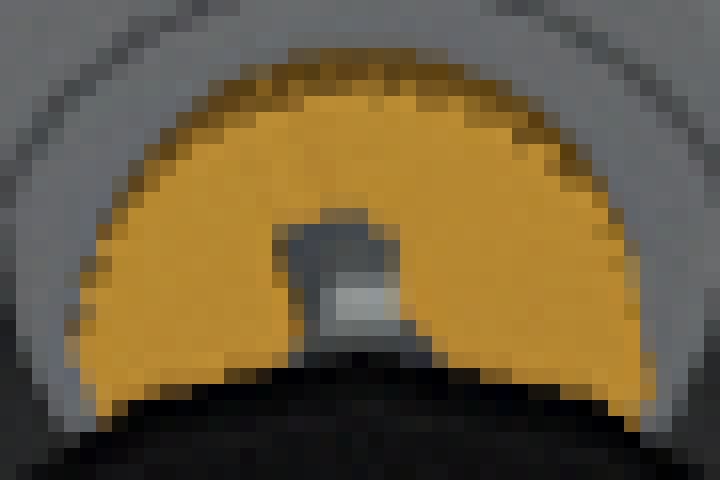

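View pics/w26.png

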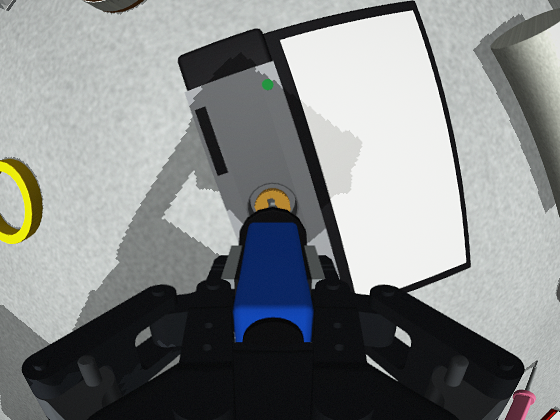

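apply_moves:
  plan:
    - [0,0.02,0.14,0,-0.03]
    - [0,0.02,0.14,0,-0.03]
    - [0,0,0,0,0]
    - [0,0,0,-1,0]
    - [0,0,0,-1,0]
    - [0,0,0,-1,0]
    - [0,0,0,-1,0]
    - [0,0,0,0,0]

```text
time_s: 23.15
tcp_pos: [0.5694, 0.2527, 0.1288]
orientation: [180.0, -0.1, 51.5]
wrist_force: [-0.3, 0.1, 5.5]
opening: 0.293
```

apply_moves:
  plan:
    - [0,0,0,-2,0]
    - [0,0,0,-2,0]
    - [0,0,0,-2,0]
    - [0,0,0,-3,0]
    - [0,0,0,-5,0]
    - [0,0,0,-10,0]
    - [0,0,0,-20,0]
    - [0,0,0,-20,0]
    - [0,0,0,-10,0]
    - [0,0,0,0,0]

```text
time_s: 23.98
tcp_pos: [0.5708, 0.2526, 0.2058]
orientation: [179.8, -0.3, 51.5]
wrist_force: [0.8, 0.3, -1.4]
opening: 0.291
```

apply_moves:
  plan:
    - [0,-28,0,-8,0]
    - [0,-28,0,-8,0]
    - [0,-28,0,-8,0]
    - [0,0,0,0,0]
    - [0,0,0,0,0]

```text
time_s: 24.4
tcp_pos: [0.5161, 0.1857, 0.2258]
orientation: [180.0, -0.0, 51.4]
wrist_force: [0.2, -0.1, -0.6]
opening: 0.291
```

```bash
python3 look.py 27
python3 - <<'E'
from h import *
T=np.load("w27.npy"); px=proj("wrist",[.5714,.2557,.05],T)[0]; print(px); x,y=(px-[40,30]).astype(int); y=max(y,0); print(x,y)
im=cv2.imread("pics/w27.png")[y:y+60,x:x+80]; cv2.imwrite("pics/w27z.png",cv2.resize(im,None,fx=10,fy=10,interpolation=cv2.INTER_CUBIC))
E
```

```text
24.4 [0.5161167  0.18569467 0.22575579] [ 1.79992968e+02 -2.24492492e-02  5.14083326e+01] 0.29057907523915516 [ 0.23182901 -0.10858243 -0.62868769] [0.03847269 0.02156335 0.02872219] [7.38029841e+00 7.25435461e+00 9.62684702e+01 1.08479040e-02
 7.64561469e+01 4.59694286e+01]
[272.41620131  97.0108812 ]
232 67
```

View pics/w27z.png

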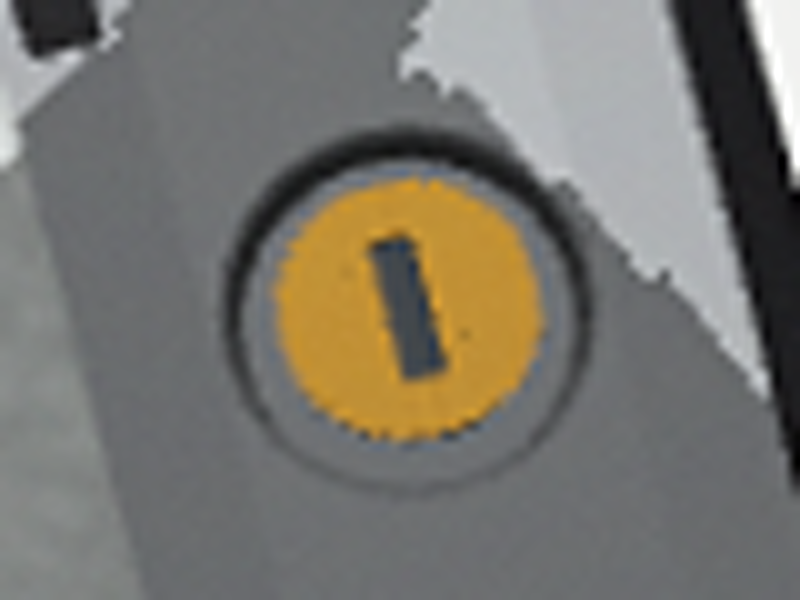

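View pics/w27c.png

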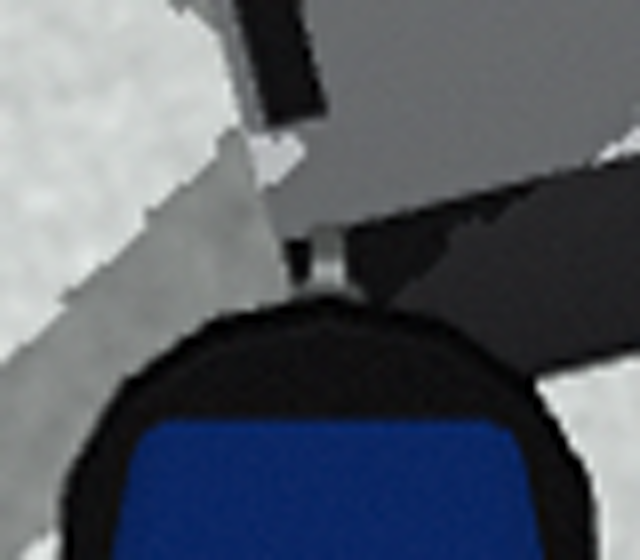

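Run:
```python
from h import *
def ang(k,z=.049):
    im=cv2.imread(f"pics/w{k}.png"); T=np.load(f"w{k}.npy"); px=proj("wrist",[.5714,.2557,z],T)[0]
    x0,y0=int(px[0])-14,int(px[1])-14
    # ortho-resample 12um grid
    c=onplane("wrist",px,z,T); g=np.arange(-.0115,.0115,.00015); X,Y=np.meshgrid(g,g,indexing='ij')
    ok=X**2+Y**2<.0112**2
    P=np.stack([.5714+X,.2557+Y,np.full_like(X,z)],-1).reshape(-1,3)
    q=proj("wrist",P,T).reshape(*X.shape,2).astype(np.float32)
    r=cv2.remap(im,q[...,0],q[...,1],cv2.INTER_CUBIC)
    s=cv2.cvtColor(r,cv2.COLOR_BGR2HSV)[...,1].astype(float)
    w=np.clip((150-s)/100,0,1)
    n,l,st,cc=cv2.connectedComponentsWithStats(((w>.4)&ok).astype(np.uint8)); i=1+np.argmax(st[1:,4])
    m=l==i; m=cv2.dilate(m.astype(np.uint8),np.ones((3,3)))>0
    a=np.c_[X[m],Y[m]]; W=w[m]; mu=(a*W[:,None]).sum(0)/W.sum(); C_=((a-mu)*W[:,None]).T@(a-mu)
    ev,V=np.linalg.eigh(C_); v=V[:,1]; R=cv2.minAreaRect((a*1e4).astype(np.float32))
    return np.degrees(np.arctan2(v[1],v[0]))%180, mu+[.5714,.2557], np.array(R[1])/10
for k in(4,5,27): print(k,ang(k))
```

```text
4 (np.float64(155.0229741455144), array([0.5710387 , 0.25656412]), array([ 4.73750267, 14.48946838]))
5 (np.float64(155.12885815929184), array([0.57281696, 0.25536367]), array([ 4.66461487, 14.36516571]))
27 (np.float64(66.3181891006234), array([0.57104322, 0.25548489]), array([14.22211304,  4.68870926]))
```

apply_moves:
  plan:
    - [0,3,18,13,0]
    - [0,0,0,13,-0.12]
    - [0,0,0,0,-0.12]
    - [0,0,0,0,-0.02]
    - [0,0,0,0,0]
    - [0,0,0,0,0]

```text
time_s: 24.95
tcp_pos: [0.5328, 0.178, 0.1997]
orientation: [180.0, -0.0, 66.2]
wrist_force: [0.0, -0.3, -1.5]
opening: 0.296
```

```bash
python3 look.py 28
cat > ang.py <<'E'
from h import *
def ang(k,z=.049,c0=(.5714,.2557)):
    im=cv2.imread(f"pics/w{k}.png"); T=np.load(f"w{k}.npy")
    g=np.arange(-.0115,.0115,.00015); X,Y=np.meshgrid(g,g,indexing='ij'); ok=X**2+Y**2<.0112**2
    P=np.stack([c0[0]+X,c0[1]+Y,np.full_like(X,z)],-1).reshape(-1,3)
    q=proj("wrist",P,T).reshape(*X.shape,2).astype(np.float32)
    r=cv2.remap(im,q[...,0],q[...,1],cv2.INTER_CUBIC)
    s=cv2.cvtColor(r,cv2.COLOR_BGR2HSV)[...,1].astype(float); w=np.clip((150-s)/100,0,1)
    n,l,st,cc=cv2.connectedComponentsWithStats(((w>.4)&ok).astype(np.uint8)); i=1+np.argmax(st[1:,4])
    m=cv2.dilate((l==i).astype(np.uint8),np.ones((3,3)))>0
    a=np.c_[X[m],Y[m]]; W=w[m]; mu=(a*W[:,None]).sum(0)/W.sum(); C_=((a-mu)*W[:,None]).T@(a-mu)
    v=np.linalg.eigh(C_)[1][:,1]
    return np.degrees(np.arctan2(v[1],v[0]))%180, mu+np.array(c0)
E
python3 -c "
from ang import *
for k in (4,5,27,28): print(k,[ang(k,z) for z in (.047,.051)])"
```

```text
24.95 [0.5328407  0.17804271 0.19971677] [ 1.79998586e+02 -1.26260993e-02  6.62457434e+01] 0.29632472943067545 [ 0.00912137 -0.29375253 -1.48181853] [ 0.03307793  0.03012236 -0.00595296] [6.36674006e+00 1.04001626e+01 9.58166535e+01 1.06353345e-02
 7.37756254e+01 3.01180260e+01]
4 [(np.float64(155.01452349296656), array([0.57127776, 0.256662  ])), (np.float64(155.02038976007023), array([0.57102607, 0.25668957]))]
5 [(np.float64(155.12329035198056), array([0.57256178, 0.25536262])), (np.float64(155.1307356548914), array([0.57278892, 0.25518607]))]
27 [(np.float64(66.31785462925316), array([0.57108077, 0.25574627])), (np.float64(66.30497393847266), array([0.57090639, 0.25552657]))]
28 [(np.float64(65.76346260868793), array([0.57108881, 0.25573553])), (np.float64(65.77854213626787), array([0.57092425, 0.25550689]))]
```

View pics/w28.png

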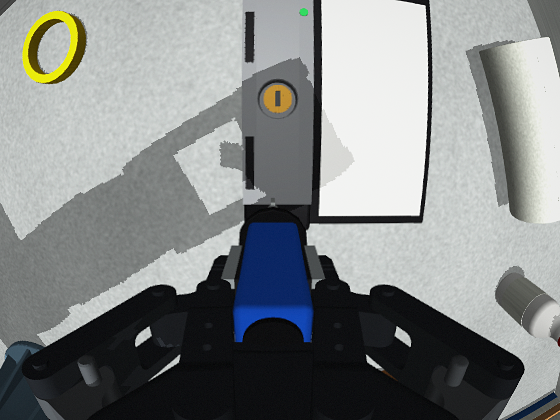

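Two views of the slot give 88.7° and 89.4° turned, so the screw is in the locked range. Returning to the rack.

apply_moves:
  plan:
    - [0,0,0,-8,0.124]
    - [0,0,0,-8,0.124]
    - [0,0,0,-8,0.124]
    - [0,0,0,-8,0.124]
    - [0,0,0,-4,0.124]
    - [0,0,0,0,0.124]
    - [0,0,0,0,0.124]
    - [0,0,0,0,0.124]
    - [0,0,0,0,0.124]
    - [0,0,0,0,0.124]

```text
time_s: 25.83
tcp_pos: [0.5328, 0.1778, 0.2363]
orientation: [-180.0, -0.1, -5.1]
wrist_force: [-0.4, 0.5, -1.1]
opening: 0.291
```

apply_moves:
  plan:
    - [0,0,0,0,0.121]
    - [0,10,35,0,0]
    - [0,10,35,0,0]
    - [0,10,35,0,0]
    - [0,10,35,0,0]
    - [0,10,35,0,0]
    - [0,10,35,0,0]
    - [0,10,35,0,0]
    - [0,0,0,0,0]
    - [0,0,0,0,0]

```text
time_s: 26.67
tcp_pos: [0.5522, -0.0784, 0.2361]
orientation: [-180.0, -0.0, -11.9]
wrist_force: [-0.6, -0.4, -0.5]
opening: 0.293
```

```bash
python3 look.py 29
```

```text
26.6667 [ 0.55215388 -0.07838904  0.23612514] [-1.79998299e+02 -4.23573509e-02 -1.18836406e+01] 0.2928321386594976 [-0.58322459 -0.40780779 -0.51497154] [ 0.05768205  0.01845701 -0.01360159] [-2.02792011e+01  7.88415399e+00  9.43320575e+01  8.05079729e-03
  7.77421336e+01  8.16027324e+01]
```

View pics/w29.png

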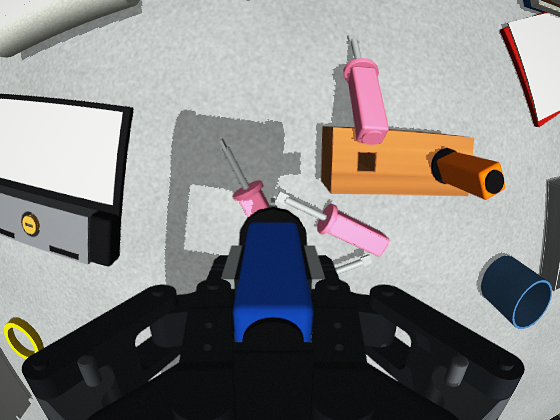

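The empty hole shows at (367,162), with the pink driver's end resting on the rack at (372,135). Measuring the hole.

Run:
```python
from h import *
T=np.load("w29.npy")
im=cv2.imread("pics/w29.png")
g=cv2.resize(im[105:215,300:430],None,fx=6,fy=6,interpolation=cv2.INTER_CUBIC); cv2.imwrite("pics/w29z.png",g)
# hole dark mask
v=cv2.cvtColor(im,cv2.COLOR_BGR2GRAY).astype(float)
print("hole",onplane("wrist",(367,161.5),.07,T))
P=np.array([onplane("wrist",p,.07,T) for p in((323,126),(475,136),(468,193),(330,193))]); print(P.round(4),P.mean(0),np.linalg.norm(P-np.roll(P,-1,0),axis=1))
```

```text
hole [ 0.56076985 -0.17534232]
[[ 0.6026 -0.1382]
 [ 0.5675 -0.3059]
 [ 0.5058 -0.2906]
 [ 0.5368 -0.1333]] [ 0.55317126 -0.21701912] [0.17129761 0.06359863 0.16032842 0.06591561]
```

View pics/w29z.png

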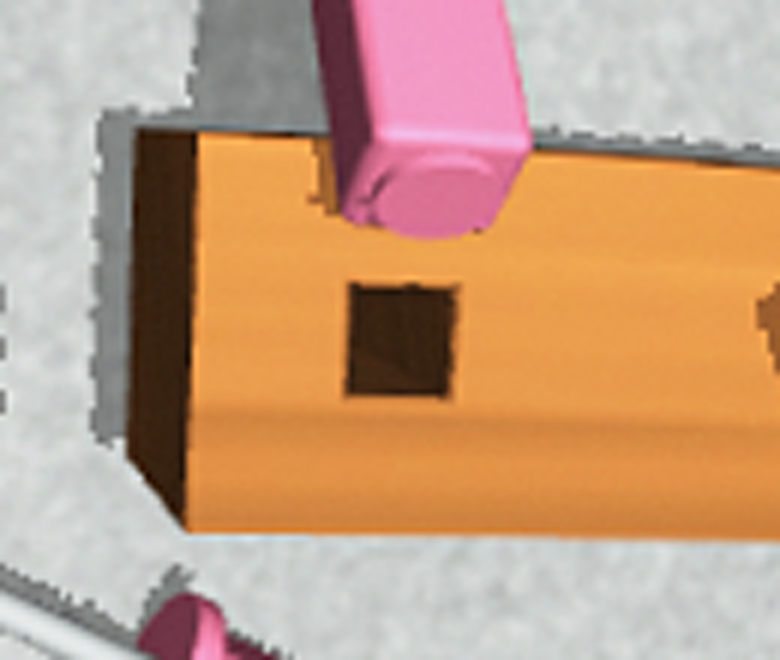

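View pics/w29c.png

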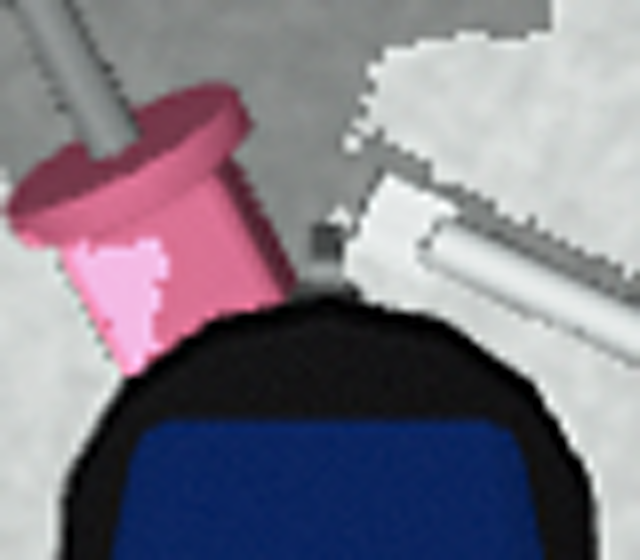

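apply_moves:
  plan:
    - [0,7.3,31,0,0]
    - [0,7.3,31,0,0]
    - [0,7.4,31,0,0]
    - [0,0,0,20,0]
    - [0,0,0,25,0]
    - [0,0,0,10,0]
    - [0,0,0,0,0]
    - [0,0,0,0,0]

```text
time_s: 27.38
tcp_pos: [0.5548, -0.1706, 0.1807]
orientation: [-180.0, 0.1, -11.5]
wrist_force: [1.2, -0.3, -0.4]
opening: 0.294
```

```bash
python3 look.py 30
```

```text
27.3833 [ 0.55478019 -0.17061361  0.1807107 ] [-1.79967894e+02  6.62494267e-02 -1.15033845e+01] 0.2939310267167767 [ 1.23447645 -0.27141411 -0.39436884] [ 0.01277154  0.00746158 -0.02263789] [-2.88104201e+01  1.38971176e+01  9.39616500e+01  1.14929488e-02
  7.22140339e+01  7.26894653e+01]
```

View pics/w30c.png

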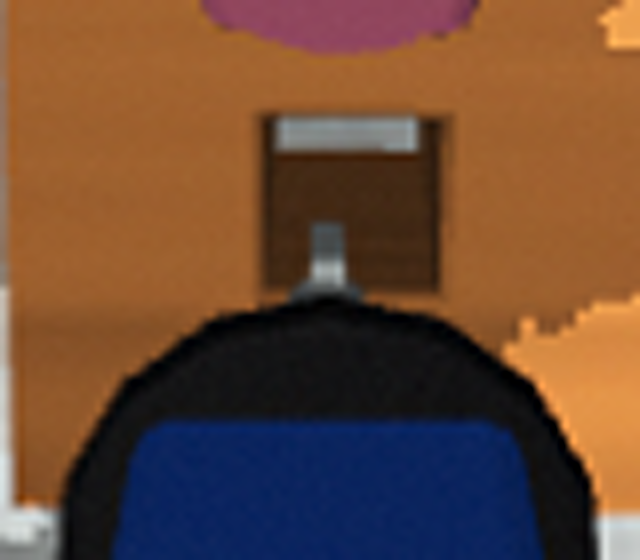

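Run:
```python
from h import *
I=np.eye(4)
def at(p,L): return least_squares(lambda v:proj("wrist",[v[0],v[1],L],I)[0]-np.array(p),[0,0]).x*1e3
q=lambda a:np.array(a)/8+[232,170]-.45
for p in((262,115),(440,115),(440,290),(262,290)): print(at(q(p),.1107).round(1))
print("tip front",at(q((327,222)),.091).round(1), "hole glob",np.linalg.inv(np.load("w30.npy"))@[.5606,-.1753,.07,1])
```

```text
[16.  -6.2]
[16.  11.5]
[-2.  11.7]
[-2.  -6.3]
tip front [9.8 0.3] hole glob [0.00676551 0.00349367 0.11070101 1.        ]
```

Run:
```python
from h import *
I=np.eye(4)
from scipy.optimize import fsolve
def at(p,L): return fsolve(lambda v:proj("wrist",[v[0]/1e3,v[1]/1e3,L],I)[0]-np.array(p),[5,1]).round(2)
q=lambda a:np.array(a)/8+[232,170]-.45
print(at((272.4,197.3),.091),at(q((327,222)),.091))
for p in((262,115),(440,115),(440,290),(262,290)): print(at(q(p),.1107))
```

```text
[9.81 0.29] [9.81 0.3 ]
[16.01 -6.18]
[16.03 11.51]
[-1.99 11.71]
[-2.   -6.28]
```

apply_moves:
  plan:
    - [0,2,2.6,0,0]
    - [0,0,0,6,0]
    - [0,0,0,6,0]
    - [0,0,0,0,0]
    - [0,0,0,0,0]

```text
time_s: 27.85
tcp_pos: [0.5558, -0.1748, 0.1682]
orientation: [-180.0, 0.1, -11.6]
wrist_force: [0.6, 0.2, -0.4]
opening: 0.296
```

```bash
python3 look.py 31
```

```text
27.85 [ 0.55579566 -0.17482655  0.16821979] [-1.79978404e+02  6.63239727e-02 -1.15928084e+01] 0.29574199661629125 [ 0.58669263  0.19840018 -0.3654781 ] [-0.02685632  0.03413751 -0.0299136 ] [-2.91259947e+01  1.49531526e+01  9.42087620e+01  6.47654994e-04
  7.09078341e+01  7.24666139e+01]
```

View pics/w31c.png

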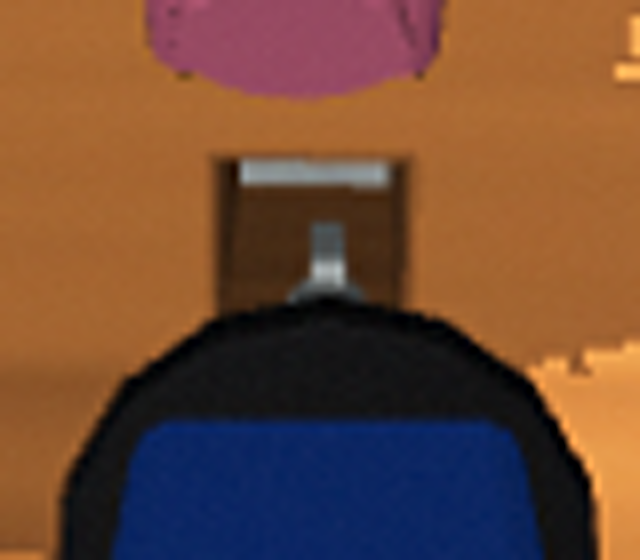

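apply_moves:
  plan:
    - [0,0,-1.5,0,0]
    - [0,0,0,5,0]
    - [0,0,0,5,0]
    - [0,0,0,5,0]
    - [0,0,0,0,0]
    - [0,0,0,0,0]

```text
time_s: 28.4
tcp_pos: [0.5561, -0.1734, 0.153]
orientation: [-180.0, 0.1, -11.6]
wrist_force: [1.0, -0.1, -2.1]
opening: 0.294
```

```bash
python3 look.py 32
```

```text
28.4 [ 0.55607127 -0.17337918  0.15304549] [-1.79976300e+02  7.87361721e-02 -1.15864137e+01] 0.29401904705358484 [ 0.96395246 -0.13053644 -2.14905972] [ 0.01443585 -0.00380886  0.00410495] [-2.89846305e+01  1.59457437e+01  9.48750824e+01 -9.91313017e-04
  6.92613945e+01  7.26021511e+01]
```

View pics/w32c.png

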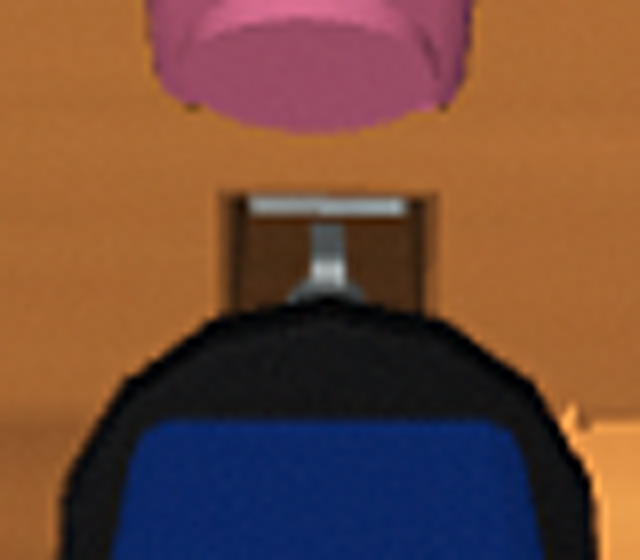

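apply_moves:
  plan:
    - [0,0,0,6,0]
    - [0,0,0,8,0]
    - [0,0,0,8,0]
    - [0,0,0,8,0]
    - [0,0,0,0,0]
    - [0,0,0,0,0]

```text
time_s: 28.95
tcp_pos: [0.5558, -0.1732, 0.1226]
orientation: [-180.0, 0.1, -11.6]
wrist_force: [-1.3, 0.2, -1.0]
opening: 0.295
```

```bash
python3 look.py 33
```

```text
28.95 [ 0.55584957 -0.17321342  0.12264499] [-1.79961416e+02  1.16831859e-01 -1.15880493e+01] 0.29545581452784775 [-1.32588727  0.24977539 -1.00829168] [-0.0544364  -0.01100425 -0.01392479] [-2.89824323e+01  1.81149390e+01  9.60118045e+01  2.07194775e-03
  6.59962801e+01  7.26048114e+01]
```

View pics/w33c.png

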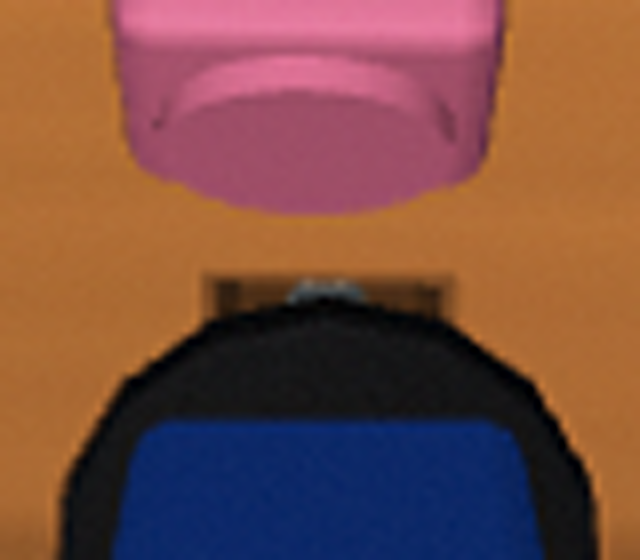

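apply_moves:
  plan:
    - [0,0,0,6,0]
    - [0,0,0,6,0]
    - [0,0,0,5,0]
    - [0,0,0,0,0]
    - [0,0,0,0,0]

```text
time_s: 29.42
tcp_pos: [0.5561, -0.1734, 0.1062]
orientation: [-180.0, 0.1, -11.6]
wrist_force: [0.6, -0.2, -0.9]
opening: 0.294
```

apply_moves:
  plan:
    - [0,0,0,2,0]
    - [0,0,0,2,0]
    - [0,0,0,0,0]
    - [0,0,0,0,0]

```text
time_s: 29.75
tcp_pos: [0.5565, -0.1735, 0.1027]
orientation: [-180.0, 0.0, -11.6]
wrist_force: [-0.9, -0.7, -0.9]
opening: 0.301
```

```bash
python3 look.py 34
```

```text
29.75 [ 0.55648283 -0.17354693  0.10274382] [-1.79997638e+02  4.31150116e-03 -1.15852515e+01] 0.301281167044134 [-0.8933419  -0.6772232  -0.93821174] [ 0.03437467 -0.00554193  0.01229642] [-2.89803987e+01  1.96584520e+01  9.66152787e+01  1.07632584e-03
  6.37310898e+01  7.26043765e+01]
```

View pics/w34c.png

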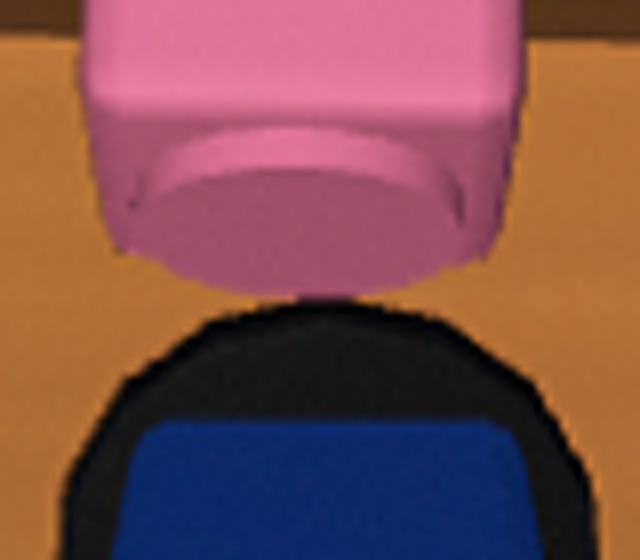

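The collar is about 1.5 mm closer to the leaning pink handle than it was at the start. Shifting back before seating.

apply_moves:
  plan:
    - [0,-1,0,0,0]
    - [0,-0.7,0,0,0]
    - [0,0,0,1,0]
    - [0,0,0,1,0]
    - [0,0,0,0,0]
    - [0,0,0,0,0]

```text
time_s: 30.3
tcp_pos: [0.5548, -0.1732, 0.1007]
orientation: [-180.0, 0.0, -11.6]
wrist_force: [-0.1, -0.1, -1.0]
opening: 0.3
```

apply_moves:
  plan:
    - [0,0,0,1,0]
    - [0,0,0,0,0]
    - [0,0,0,0,0]

```text
time_s: 30.55
tcp_pos: [0.5548, -0.1732, 0.0997]
orientation: [-180.0, 0.0, -11.6]
wrist_force: [1.1, -0.0, -1.9]
opening: 0.292
```

apply_moves:
  plan:
    - [0,0,0,1,0]
    - [0,0,0,0,0]
    - [0,0,0,0,0]

```text
time_s: 30.8
tcp_pos: [0.555, -0.1733, 0.0994]
orientation: [180.0, -0.0, -11.6]
wrist_force: [-1.9, 1.1, 4.8]
opening: 0.293
```

apply_moves:
  plan:
    - [0,0,0,1,0]
    - [0,0,0,0,0]
    - [0,0,0,0,0]

```text
time_s: 31.05
tcp_pos: [0.5552, -0.1733, 0.0993]
orientation: [180.0, -0.0, -11.6]
wrist_force: [-4.5, 2.9, 11.2]
opening: 0.29
```

```bash
python3 look.py 35
```

```text
31.05 [ 0.55517144 -0.17332984  0.09928685] [ 1.79983622e+02 -3.48231553e-02 -1.15749480e+01] 0.29004985143109324 [-4.47406492  2.86759433 11.21386852] [ 0.44435729  0.95892896 -0.03238341] [-2.90217673e+01  1.97608369e+01  9.69460543e+01 -5.80471670e-03
  6.32549774e+01  7.25557962e+01]
```

View pics/w35c.png

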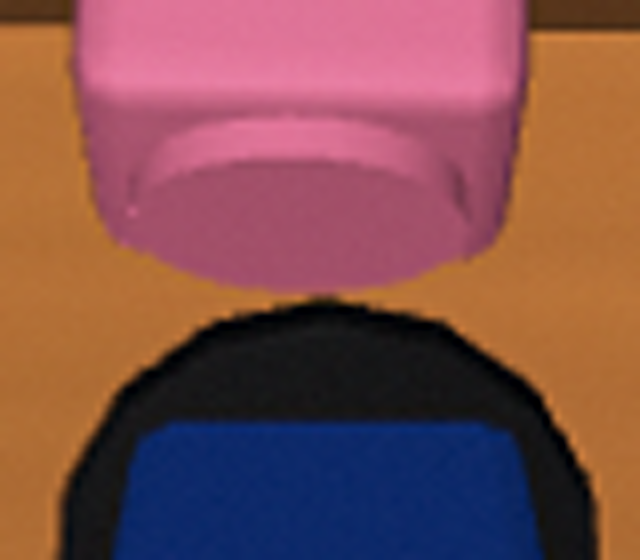

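Seated at TCP z 0.0993, the same as at the grasp. Easing the push and releasing.

apply_moves:
  plan:
    - [0,0,0,-1,0]
    - [0,0,0,-0.5,0]
    - [0.4,0,0,0,0]
    - [0.55,0,0,0,0]
    - [0.55,0,0,0,0]
    - [0.55,0,0,0,0]
    - [0.55,0,0,0,0]

```text
time_s: 31.68
tcp_pos: [0.5548, -0.1732, 0.0991]
orientation: [-180.0, 0.0, -11.6]
wrist_force: [-0.4, 0.4, -0.6]
opening: 0.553
```

apply_moves:
  plan:
    - [0.55,0,0,-5,0]
    - [0.55,0,0,-15,0]
    - [0.55,0,0,-25,0]
    - [0.55,0,0,-35,0]
    - [0.55,0,0,-35,0]
    - [0.55,0,0,-15,0]
    - [0.55,0,0,0,0]
    - [0.55,0,0,0,0]

```text
time_s: 32.35
tcp_pos: [0.5554, -0.1735, 0.2306]
orientation: [180.0, -0.1, -11.6]
wrist_force: [0.2, -1.0, -1.0]
opening: 0.547
```

```bash
python3 look.py 36
python3 - <<'E'
from h import *
im=grab_frame("scene"); cv2.imwrite("pics/s36.png",cv2.resize(im[90:330,100:460,::-1],None,fx=2.2,fy=2.2))
E
```

```text
32.35 [ 0.55537648 -0.17351683  0.23060121] [ 1.79952804e+02 -1.46049538e-01 -1.15823050e+01] 0.5467752423554092 [ 0.1954252  -1.04263614 -0.96670791] [0.0097485  0.01172976 0.02226741] [-2.90304175e+01  1.11511634e+01  9.12299105e+01 -1.26278844e-03
  7.74654451e+01  7.25522201e+01]
```

View pics/w36.png

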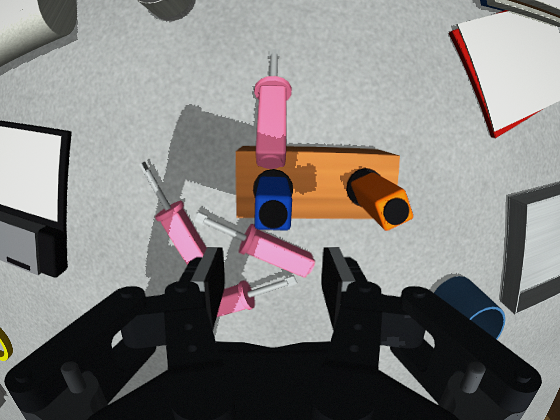

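View pics/s36.png

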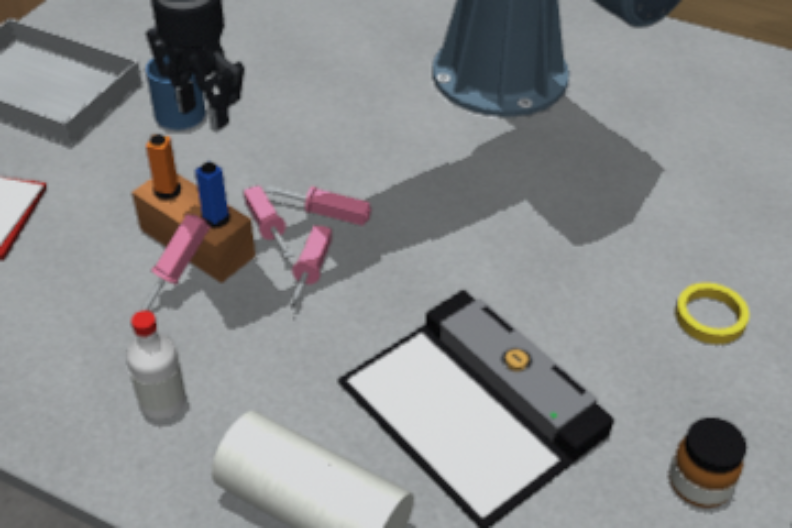

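```bash
python3 -c "
from cell import *
print(close_job())"
```

```text
the job is handed in; nothing more can be done
None
```

I took the blue screwdriver from the rack, pressed it into the brass screw and turned it clockwise to its stop. I then stood it back upright in its own hole, let go, drew the gripper clear above it and handed the job in at about 32 s.

**Lock:**
- The screw was pushed in about 4.4 mm. Readings stayed near 10 N of push and 0.14 N·m of turning at most, well under the 40 N limit.
- The slot stopped following the tool near the end, which indicates the stop.
- Two views afterwards put the turn at 88.7° and 89.4°. The catch starts at about 87.7°, so both are above it, but the first by only 1°. The two views disagree by 0.7°, and I did not test the catch by any other means.

**Return:** The driver seated at the same height as when I gripped it (0.0993 m). The last pictures show it upright in the rack, with the orange driver, mug, glue bottle, jar and tape where they were.

**Other:**
- The four pink look-alikes toppled by themselves in the first seconds, while the gripper was still well above them, and one came to rest against the rack. I did not touch them.
- The driver sat slightly tilted in the grip, so I turned about its tip rather than the tool axis.
- One of my pixel-to-position calculations had not settled properly and was about 1 mm off when I lined up the screw. I corrected it before putting the driver back.

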